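Rebuild a machine controller: stack boards on four posts

ROBOT

A 7-joint arm with a two-finger parallel gripper is mounted at the origin on the work surface. World frame = base frame: x ahead of the robot, y to its left, z up, the work surface at z = 0. Lengths are in m, angles in rad, forces in N, time in s.
With the tool pointing down it reaches from about 0.4 to 0.85 m from the base axis. Payload 10.4 kg.
Tool frame: the origin (TCP) lies on the centre line of the jaws, within the pads' length; the fingertips stand 17 mm ahead of it and the grasp point (between the pads) lies 2 mm behind it; z points along the fingers, y is the line along which they close (so a half turn about z gives the same grasp; the last joint's range is limited). The gripper opens to 85 mm and grips with 20 to 120 N. Pads are 22 mm wide; open, the fingers measure 114 mm over their backs; the gripper's body (76 mm by 85 mm) begins 54 mm behind the grasp point. The pads swing forward as they close: fully open they stand 13 mm farther back than shut.
Start: joints at [1.153, 0.332, -0.065, 1.46, 0.022, 1.35, -0.088], TCP at [0.24, -0.577, 0.248] pointing down, gripper open.
Joint ranges: [-2.6, 2.6], [-0.5, 2.12], [-1.47, 1.34], [0.16, 2.42], [-1.27, 4.41], [0.06, 2.06], [-2.6, 2.6]. Speed limits (rad/s): [2.22, 2.22, 2.79, 2.79, 3.14, 3.14, 3.14].

INTERFACE

Orientations are given as a unit quaternion [x, y, z, w].
In Python, from workcell import sensors, imaging, order, spotter gives the robot as it stands. The module is installed in compiled form; this text tells all that it offers.
- The arm moves only by the shell command python3 -m inch 'ROWS' [FORCE]. ROWS is JSON, a list that holds one entry, the list of rows, each a list of 7 numbers: the shift along the tool's x, y, z in m, then the turn, a rotation vector about the tool's x, y, z in rad, then the closure, from -1 (fully open) to 1 (shut). In form: [[[x, y, z, ax, ay, az, hand], ...]]. A call has 1 to 10 rows; each row is the pose to reach, as a shift and turn from the pose commanded when the call began, along the tool's axes at that moment; what a row does not reach only later rows make up. A row lasts 1/10 s, in which the tool goes at most 50 mm and 8.59 degrees, less where a joint would pass 70% of its speed; a pose out of reach is approached as far as the arm can. A call with a gripper value outside its range is refused whole. The fingers move at their own pace and stop on an object; FORCE is the grip in N (left out, the last holds). Time passes only in rows, so rows that repeat a pose let the fingers close. It gives the time, the measured TCP pose, the force, the opening and the grip force at its end, in the units of the state.
- sensors.get_obs(): the state, without advancing time (a new reading comes with each control period).
- imaging.camera(name): name is "side" or "top"; returns the picture (420x560x3 uint8, blue, green, red); there is no depth.
- imaging.calibration(name): a dict with "mtx" (3x3 intrinsics, pixels), "D" ([k1, k2, p1, p2, k3] as OpenCV has them; the pictures are not rectified), "R" (3x3) and "t" (3): a world point X has camera coordinates R X + t. Camera axes: x right, y down, z forward; pixel columns grow to the right and rows downward; lengths in m; the calibration is good to about 2 mm. A picture is of the moment at which its call begins. calibration takes no time and is no camera call.
- order.hand_in(): hands the job in; it is judged then, once.
Trained networks look in the newest picture that a camera, given by its name, has taken for a name from the list of things; names that differ only in an ending like _2 or _b are one class to them, and where a whole thing is asked for, a point or a joint stands for the part that bears it (a point fixed in the world has none). Each returns a list of dicts, best first, with "conf" (0 to 1); they miss things now and then, are a little off and sometimes report something else, mostly with a low value. They report only what shows in the picture. A call takes as long as a camera call. They do not tell look-alikes from the thing itself.
- spotter.look_for(label, camera): "pixel" ([column, row] in pixels, amid what is visible of it).
The state is a dict: "clock": time; "joint_pos": joint angles; "joint_velocities": joint speeds; "tau": joint torques, N m; "position": TCP position; "ee_rot": TCP orientation; "ft_force": force on the tool from outside, world axes, zero at the start; "torque": the same for the moment, N m; "grip_width": opening from 0.0 (shut) to 1.0 (fully open); "grasp_force": force on a finger pad.
Only numpy, scipy, OpenCV 4.12 (cv2) and the standard library are available. Lean on these libraries where they do the work, as an engineer would, in place of code of your own. Each camera call takes 0.05 s, during which the arm holds its last target. There are 200 camera calls.

TASK

We are putting the milling machine's controller back together: lift the red transit plate off the four posts of the steel mounting base and lay it flat in the grey tray, then lower onto the posts the green power board first, next every blue input/output board on the bench (two to four of them), and last the bare aluminium cover, each with all four holes over the posts and lying flat on what is below it. The boards and the cover are delicate: use a light grip, and lower them all the way down without dropping them or pressing hard. Leave the other things on the bench where they are.

Things in the scene. Friction and masses are not known exactly. Their poses are not given: they have to be found in the camera images.
- mount: Steel mounting base fixed to the bench: deck 176 (x) by 76 (y) by 8 mm with four brass posts 6 mm thick at x = +-47, y = +-21 mm that rise 71 mm above the deck, the top 8 mm tapered to a 2 mm tip; low green terminal strips (up to 19 mm above the bench) at both ends, outside the boards. Origin at the centre of its underside, on the bench.
- seat (a point): Centre of the deck's top face, midway between the four posts, 8 mm above the bench; axes as the base's. A plate's origin is here when it lies on the deck, 11 mm above that for each plate beneath it. Lower plates at under 0.3 m/s and press on the stack with under 50 N.
- transit: Red plastic transit plate, 116 (x) by 60 (y) by 8 mm with four 9 mm holes, lying on the deck over the posts at the start; in its middle a grip bar 44 mm long (x), 16 mm wide (y), standing 24 mm above the plate (its top 32 mm above the origin). Origin at the centre of its underside. Sturdy.
- tray: Grey open tray fixed to the bench, 156 (x) by 196 (y) mm outside, walls 5 mm thick and 22 mm high, floor 5 mm thick; origin at the centre of its underside. The transit plate fits in it at any angle, its middle within 60 mm of the tray's.
- power: Green power board with a silver finned heat sink and an orange end block: 116 (x) by 60 (y) by 4 mm plate, four 9 mm holes at x = +-47, y = +-21 mm, a 7 mm spacer sleeve under each: the plate lies 7 to 11 mm above the origin (centre underneath the spacers); parts on top up to 6.5 mm. Lies flat on the bench. Either way round fits. Delicate: grip up to 45 N; 0.19 kg.
- io1: Blue board with four white relays: 116 (x) by 60 (y) by 4 mm plate, four 9 mm holes at x = +-47, y = +-21 mm, a 7 mm spacer sleeve under each: the plate lies 7 to 11 mm above the origin (centre underneath the spacers); parts on top up to 6.5 mm. Lies flat on the bench. Either way round fits. Delicate: grip up to 45 N; 0.11 kg. May be absent.
- io2: Blue input/output board, the same as io1 in every way. May be absent.
- io3: Blue input/output board, the same as io1 in every way. May be absent.
- io4: Blue input/output board, the same as io1 in every way. May be absent.
- cover: Bare aluminium cover with seven black slots: 116 (x) by 60 (y) by 4 mm plate, four 9 mm holes at x = +-47, y = +-21 mm, a 7 mm spacer sleeve under each: the plate lies 7 to 11 mm above the origin (centre underneath the spacers); parts on top up to 6.5 mm. Lies flat on the bench. Either way round fits. Delicate: grip up to 45 N; 0.12 kg.
- water: Water bottle 64 mm wide, 200 mm tall, origin under its centre. A bystander.
- file: Steel file 280 mm long with a blue handle, lying about across the bench beyond the base; origin on its axis where handle and blade meet, on the bench. A bystander.
- driver: Yellow screwdriver 190 mm long, lying. A bystander.
- collar: Steel collar 44 mm wide, 22 mm high, origin under its centre. A bystander.
- gauge: Dark steel block 36 by 36 by 20 mm with a brass inlay, origin under its centre. A bystander.
There are look-alikes about, which are no part of the job. There is more than one size of the cover; the one meant has the size given above. Leave any brown look-alike of the io2 alone.

How it is judged:
By the outcome, as a careful person would: the job done as asked, in the order asked, and still so for the second after the job is handed in, with the robot touching nothing.
Of io1, io2, io3, io4 only 2 to 4 are there at a start; the rules pass over those that are not, and their reading is None.
At some moment in a run one of io1, io2, io3, io4 may be knocked a few centimetres aside while the robot is not near it.
It also fails if it takes over 210 s, if anything falls off the work surface, if the arm or the gripper's body presses on something with over 40 N, if the wrist force passes 120 N, or if a joint passes its speed limit or range.

## Working session

There is one attempt and no reset: what is moved stays moved. The work goes in short steps, Python scripts to look and compute and a shell command to move; the robot and the scene stay as the last step left them, time stands still between calls to the robot, and variables do not carry over. Pictures are saved under pics/ and viewed, at most 14 in all, crops included, and the job is handed in when it is done.

```bash
mkdir -p pics
python3 - <<'E'
from workcell import sensors, imaging
import cv2
for c in("top","side"):
    im=imaging.camera(c); cv2.imwrite(f"pics/{c}0.png",im)
    k=imaging.calibration(c); print(c,k["mtx"].tolist(),k["D"],k["R"].tolist(),k["t"])
print(sensors.get_obs())
E
```

```text
top [[432.7802174931716, 0.0, 276.3857545871396], [0.0, 432.7802174931716, 217.6555606378709], [0.0, 0.0, 1.0]] [-0.03848736  0.          0.          0.          0.        ] [[-0.00019269257252161275, -0.9998766415758508, -0.01570555635977909], [-0.9802264817955945, 0.0032966553449386687, -0.19785139991965758], [0.19787876908906643, 0.015356877759961123, -0.9801061978424896]] [0.00115164 0.51789718 1.11284414]
side [[426.14560918784605, 0.0, 280.0385756001721], [0.0, 426.14560918784605, 209.62173321400584], [0.0, 0.0, 1.0]] [-0.06029005  0.          0.          0.          0.        ] [[-0.9734829946200841, -0.2278428627180544, -0.020457005987073302], [-0.15213836393734811, 0.7116116267901069, -0.6859029164798792], [0.17083552734715451, -0.6646025297315523, -0.7274054578228296]] [0.50054103 0.13087446 1.05710036]
{'clock': 0.1, 'joint_pos': array([ 1.15339427,  0.33281518, -0.06470569,  1.46084904,  0.02157141,
        1.34989559, -0.0884823 ]), 'joint_velocities': array([-1.05911325e-03, -5.26358302e-05,  1.78130728e-03, -3.18817953e-03,
       -3.18212245e-04, -4.77859212e-04, -4.62257352e-04]), 'tau': array([ 3.41371582e-03, -6.26746917e+01,  5.03903534e-02, -3.92427814e+01,
        1.63679692e-02,  7.01827972e-03,  2.18108573e-05]), 'position': array([ 0.24028125, -0.57662957,  0.24759538]), 'ee_rot': array([ 9.80575891e-01,  1.96139025e-01, -1.38193024e-04, -6.21461760e-04]), 'ft_force': array([ 0.3981387 ,  0.58444472, -0.32111903]), 'torque': array([0.03145604, 0.02763877, 0.04818736]), 'grasp_force': 0.0, 'grip_width': 1.0076030933454545}
```

View pics/top0.png

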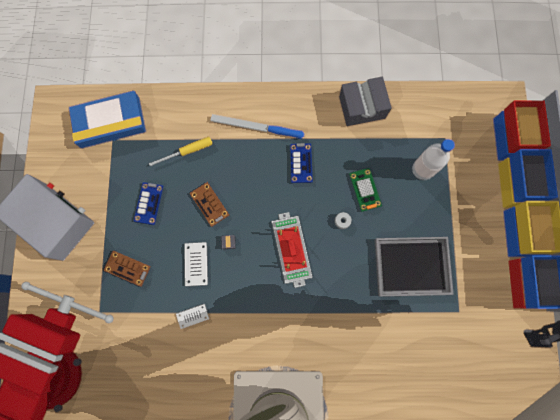

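View pics/side0.png

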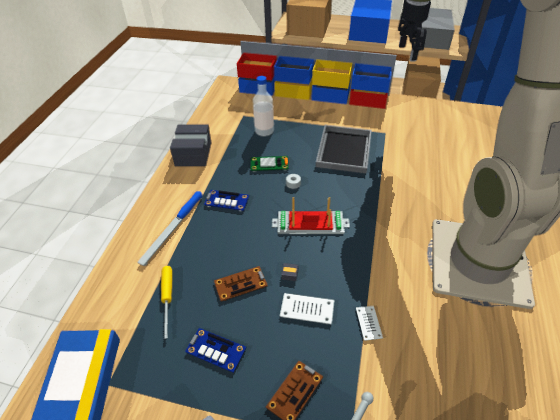

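The top view shows these possible confusions:
- Blue boards at (148,203) and (300,163). The brown look-alikes are at (210,204) and (127,268).
- White slotted covers at (195,263), large, and (192,316), small.
- The green power board is at (365,190), the base with the red transit plate at (291,249) and the tray at (413,266).

By the description I choose the two blue boards and the large cover. Next I check them in close crops with measured sizes.

```bash
cat > h.py <<'E'
import numpy as np, cv2
from scipy.spatial.transform import Rotation as Ro
from workcell import sensors, imaging, spotter
K={c:imaging.calibration(c) for c in("top","side")}
def proj(c,X):
    k=K[c]; return cv2.projectPoints(np.float64(X).reshape(-1,1,3),cv2.Rodrigues(np.array(k["R"]))[0],np.float64(k["t"]),k["mtx"],k["D"])[0].reshape(-1,2)
def back(c,px,z):
    k=K[c]; p=cv2.undistortPoints(np.float64(px).reshape(-1,1,2),k["mtx"],k["D"]).reshape(-1,2)
    d=np.c_[p,np.ones(len(p))]@k["R"]; o=-np.array(k["R"]).T@k["t"]
    return o+d*((z-o[2])/d[:,2])[:,None]
def rect(pts):
    (cx,cy),(w,h),a=cv2.minAreaRect(np.float32(pts[:,:2]*1000))
    if w<h: w,h,a=h,w,a+90
    return np.round([cx,cy,w,h,(a+90)%180-90],1)   # mm, mm, long, short, yaw of long axis deg
def mask(im,kind):
    hsv=cv2.cvtColor(im,cv2.COLOR_BGR2HSV)
    lo,hi={"blue":((108,140,50),(125,255,255)),"green":((45,90,40),(80,255,255)),"white":((0,0,140),(180,40,255)),"red":((170,120,60),(180,255,255))}[kind]
    m=cv2.inRange(hsv,lo,hi)
    if kind=="red": m|=cv2.inRange(hsv,(0,120,60),(8,255,255))
    return m
def blob(c,im,kind,px,z,r=34):
    m=np.zeros(im.shape[:2],np.uint8); x,y=map(int,px)
    s=np.s_[max(0,y-r):y+r,max(0,x-r):x+r]; m[s]=mask(im,kind)[s]
    m=cv2.morphologyEx(m,cv2.MORPH_CLOSE,np.ones((3,3)))
    cs=cv2.findContours(m,cv2.RETR_EXTERNAL,cv2.CHAIN_APPROX_NONE)[0]
    q=max(cs,key=cv2.contourArea).reshape(-1,2)
    return rect(back(c,q,z)),q
def crop(im,px,r=33,s=6):
    x,y=map(int,px); return cv2.resize(im[max(0,y-r):y+r,max(0,x-r):x+r],(2*r*s//2,2*r*s//2),interpolation=cv2.INTER_CUBIC)
E
python3 - <<'E'
from h import *
im=cv2.imread("pics/top0.png")
L=[("blue",(148,203)),("blue",(300,163)),("green",(365,190)),("white",(195,263)),("white",(192,316)),("red",(291,249))]
for k,p in L: print(k,p,blob("top",im,k,p,.011 if k!="red" else .016)[0])
for l in("power","io1","cover","mount","tray"): print(l,[(np.round(d["pixel"]).tolist(),round(d["conf"],2)) for d in spotter.look_for(l,"top")])
g=[cv2.resize(crop(im,p),(260,260)) for k,p in L]
cv2.imwrite("pics/crops.png",np.vstack([np.hstack(g[:3]),np.hstack(g[3:])]))
E
```

```text
blue (148, 203) [569.6 364.3 116.7  62.1 -10.2]
blue (300, 163) [682.7 -69.2 108.7  61.1   1. ]
green (365, 190) [ 607.9 -249.4  118.3   62.7   15.3]
white (195, 263) [398.7 221.5 117.5  60.3   2.3]
white (192, 316) [257.6 226.9  81.2  42.8 -71.6]
red (291, 249) [439.4 -40.1 115.   59.2  12.1]
power [([366.0, 191.0], 0.89), ([305.0, 164.0], 0.68), ([290.0, 251.0], 0.54)]
io1 [([302.0, 162.0], 0.84), ([149.0, 206.0], 0.83), ([128.0, 266.0], 0.58), ([208.0, 204.0], 0.55)]
cover [([194.0, 260.0], 0.86), ([189.0, 317.0], 0.56)]
mount [([280.0, 255.0], 0.57)]
tray [([415.0, 263.0], 0.58)]
```

View pics/crops.png

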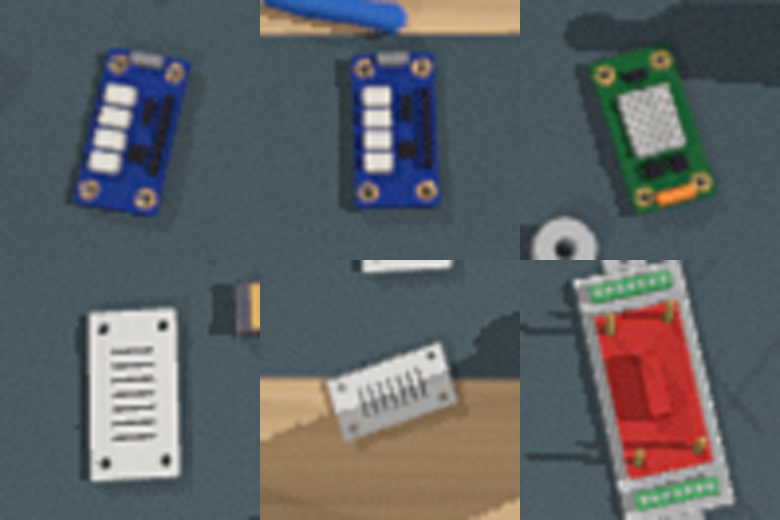

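The crops confirm the sizes. Both blue boards (117 x 62 mm and about 110 x 61 mm), the green board and the large cover (117 x 60 mm) match. The small cover (81 x 43 mm) and the brown boards are look-alikes. First I go above the transit plate.

```bash
cat > go.py <<'E'
import sys; from h import *
# target x y z (m) and yaw (deg, mod 180) of tool x axis -> shift/turn in present tool frame
x,y,z,yaw=map(float,sys.argv[1:5]); o=sensors.get_obs(); R=Ro.from_quat(o["ee_rot"]); p=o["position"]
az=np.degrees(np.arctan2(y,x)); rel=(yaw-az-90+90)%180-90; yw=np.radians(az+90+rel)
T=Ro.from_matrix(np.array([[np.cos(yw),np.sin(yw),0],[np.sin(yw),-np.cos(yw),0],[0,0,-1]]))
print("at",np.round(p*1000,1),"shift",np.round(R.inv().apply(np.array([x,y,z])-p),4),"turn",np.round((R.inv()*T).as_rotvec(),3),"F",np.round(o["ft_force"],1),"t",round(o["clock"],1))
E
python3 go.py .4394 -.0401 .15 12.1; python3 go.py .4394 -.0401 .15 192.1
```

```text
at [ 240.4 -576.9  248.2] shift [ 0.3902 -0.4189  0.0983] turn [-0.     0.     0.184] F [ 0.2  0.8 -0.2] t 0.3
at [ 240.4 -576.9  248.2] shift [ 0.3902 -0.4189  0.0983] turn [-0.     0.     0.184] F [ 0.2  0.8 -0.2] t 0.3
```

```bash
python3 -m inch '[[[0.39,-0.419,0.05,0,0,0.184,-1],[0.39,-0.419,0.05,0,0,0.184,-1],[0.39,-0.419,0.05,0,0,0.184,-1],[0.39,-0.419,0.05,0,0,0.184,-1],[0.39,-0.419,0.05,0,0,0.184,-1],[0.39,-0.419,0.05,0,0,0.184,-1],[0.39,-0.419,0.05,0,0,0.184,-1],[0.39,-0.419,0.05,0,0,0.184,-1],[0.39,-0.419,0.05,0,0,0.184,-1],[0.39,-0.419,0.05,0,0,0.184,-1]]]' 40
python3 -m inch '[[[0,0,0,0,0,0,-1],[0,0,0,0,0,0,-1],[0,0,0,0,0,0,-1],[0,0,0,0,0,0,-1],[0,0,0,0,0,0,-1]]]'
python3 go.py .4394 -.0401 .15 12.1
python3 - <<'E'
from h import *
a=imaging.camera("top");b=imaging.camera("side")
q=b[150:250,240:380]; cv2.imwrite("pics/m1.png",np.hstack([cv2.resize(a[190:310,220:360],(400,343)),cv2.resize(q,(400,343))]))
# deck+post predictions from side view (posts tips) with candidate pose
o=sensors.get_obs(); print(proj("top",o["position"]),proj("side",o["position"]))
E
```

```text
clock: 1.35
position: [0.4138, -0.1079, 0.205]
ee_rot: [0.994, 0.105, 0.0, 0.0]
ft_force: [1.1, -0.5, -0.4]
grip_width: 1.002
grasp_force: 0.0
clock: 1.85
position: [0.4132, -0.1108, 0.2048]
ee_rot: [0.995, 0.104, 0.0, 0.0]
ft_force: [0.5, -0.4, -0.1]
grip_width: 0.999
grasp_force: 0.0
at [ 413.2 -110.8  204.8] shift [ 0.0403 -0.0637  0.0548] turn [ 0.    -0.    -0.002] F [ 0.5 -0.4 -0.1] t 1.9
[[323.59305306 248.99354254]] [[328.21574293 148.55014125]]
```

View pics/m1.png

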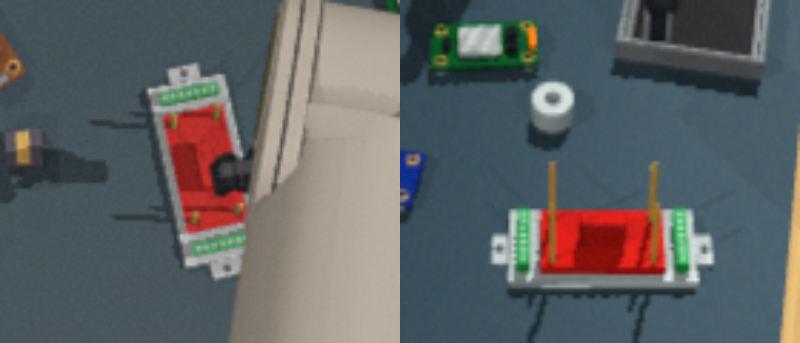

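The arm stopped short because of its speed limit. The posts stand clear in the side view, with tips at about (293,197) and (329,197). I fit the mount pose from the first picture.

```bash
cat >> h.py <<'E'
from scipy.optimize import minimize
def boxpts(w,d,z0,z1,x,y,yaw):
    c=np.array([[sx*w/2,sy*d/2] for sx in(-1,1) for sy in(-1,1)]); a=np.radians(yaw)
    q=c@np.array([[np.cos(a),np.sin(a)],[-np.sin(a),np.cos(a)]])+[x,y]
    return np.vstack([np.c_[q,np.full(4,z)] for z in(z0,z1)])
def fitbox(c,m,w,d,z0,z1,x,y,yaw,r=40):
    S=8; u,v=proj(c,[[x,y,z1]])[0].astype(int); u0,v0=u-r,v-r
    M=cv2.resize(m[v0:v0+2*r,u0:u0+2*r],None,fx=S,fy=S,interpolation=cv2.INTER_LINEAR)>127
    def f(t):
        p=proj(c,boxpts(w,d,z0,z1,x+t[0]/1e3,y+t[1]/1e3,yaw+t[2])); p=(p-[u0,v0]+.5)*S-.5
        g=np.zeros(M.shape,np.uint8); cv2.fillConvexPoly(g,np.int32(np.round(cv2.convexHull(np.float32(p))*16)),1,shift=4)
        g=g>0; return 1-(g&M).sum()/(g|M).sum()
    s=minimize(f,[0,0,0],method="Nelder-Mead",options=dict(initial_simplex=[[-3,-3,-2],[4,0,0],[0,4,0],[0,0,3]],xatol=.02,fatol=1e-6))
    return np.round([x*1e3+s.x[0],y*1e3+s.x[1],yaw+s.x[2],s.fun],2)
def filled(im,kinds,px,r=38):
    m=sum((mask(im,k)>0).astype(np.uint8) for k in kinds)>0
    w=np.zeros(m.shape,np.uint8); x,y=map(int,px); s=np.s_[max(0,y-r):y+r,max(0,x-r):x+r]; w[s]=m[s]*255
    w=cv2.morphologyEx(w,cv2.MORPH_CLOSE,np.ones((3,3)))
    q=max(cv2.findContours(w,cv2.RETR_EXTERNAL,cv2.CHAIN_APPROX_NONE)[0],key=cv2.contourArea)
    w[:]=0; cv2.drawContours(w,[q],-1,255,-1); return w
E
python3 - <<'E'
from h import *
im=cv2.imread("pics/top0.png")
m=filled(im,["white","red","green"],(291,249),45); mo=cv2.morphologyEx(m,cv2.MORPH_OPEN,np.ones((17,17)))
print("deck",fitbox("top",mo,.176,.076,0,.008,.439,-.04,12.1,r=50))
mr=filled(im,["red"],(291,249)); print("transit",fitbox("top",mr,.116,.06,.008,.016,.4394,-.0401,12.1))
for n,k,p,x,y,a in[("ioA","blue",(148,203),.5696,.3643,-10.2),("ioB","blue",(300,163),.683,-.069,1),("power","green",(365,190),.608,-.249,15.3),("cover","white",(195,263),.3987,.2215,2.3)]:
    print(n,fitbox("top",cv2.morphologyEx(filled(im,[k],p),cv2.MORPH_CLOSE,np.ones((9,9))),.116,.06,.007,.011,x,y,a))
# side view: brass posts
b=imaging.camera("side")
for X,Y,A in[(.4394,-.0401,12.1)]:
    a=np.radians(A);c,s=np.cos(a),np.sin(a)
    for px in(-.047,.047):
        for py in(-.021,.021): print(px,py,proj("side",[[X+c*px-s*py,Y+s*px+c*py,.079]]).round(1),proj("top",[[X+c*px-s*py,Y+s*px+c*py,.079]]).round(1))
hsv=cv2.cvtColor(b,cv2.COLOR_BGR2HSV); br=cv2.inRange(hsv,(12,90,60),(28,255,255))[185:240,280:345]
for r in range(8,45,6): print(r+185,np.flatnonzero(br[r])+280)
E
```

```text
deck [ 4.399e+02 -4.087e+01  1.157e+01  8.000e-02]
transit [ 4.3984e+02 -4.0220e+01  1.1880e+01  5.0000e-02]
ioA [ 5.6940e+02  3.6492e+02 -9.4500e+00  9.0000e-02]
ioB [ 6.8348e+02 -6.9450e+01  1.3000e-01  1.2000e-01]
power [ 6.0899e+02 -2.4934e+02  1.5330e+01  1.1000e-01]
cover [3.9877e+02 2.2291e+02 2.3900e+00 2.0000e-02]
-0.047 -0.021 [[328.8 196.6]] [[303.7 261.2]]
-0.047 0.021 [[329.8 208.3]] [[287.8 264.7]]
0.047 -0.021 [[292.9 196.7]] [[295.7 226.1]]
0.047 0.021 [[292.9 208.3]] [[280.  229.4]]
193 []
199 [292 293 328 329]
205 [292 293 328 329]
211 [292 293 327 328 329 330]
217 [292 293 329]
223 [293 328 329]
229 []
```

```bash
python3 go.py .4397 -.0405 .036 11.8
```

```text
at [ 413.3 -110.3  204.8] shift [ 0.0403 -0.0628  0.1688] turn [ 0.    -0.     0.004] F [-0.7 -0.2  0.5] t 2.0
```

```bash
python3 -m inch '[[[0.0403,-0.063,0.06,0,0,0.004,-1],[0.0403,-0.063,0.06,0,0,0.004,-1],[0.0403,-0.063,0.06,0,0,0.004,-1],[0.0403,-0.063,0.09,0,0,0.004,-1],[0.0403,-0.063,0.12,0,0,0.004,-1],[0.0403,-0.063,0.14,0,0,0.004,-1],[0.0403,-0.063,0.155,0,0,0.004,-1],[0.0403,-0.063,0.167,0,0,0.004,-1],[0.0403,-0.063,0.167,0,0,0.004,-1],[0.0403,-0.063,0.167,0,0,0.004,-1]]]'; python3 go.py .4397 -.0405 .036 11.8
```

```text
clock: 3.0
position: [0.4399, -0.04, 0.0382]
ee_rot: [0.995, 0.103, 0.0, 0.0]
ft_force: [0.9, 0.4, 0.8]
grip_width: 1.0
grasp_force: 0.0
at [439.9 -40.   38.2] shift [-0.0003  0.0005  0.0022] turn [ 0.    -0.     0.001] F [0.9 0.4 0.8] t 3.0
```

```bash
python3 -m inch '[[[0,0,0,0,0,0,0.8],[0,0,0,0,0,0,0.9],[0,0,0,0,0,0,1],[0,0,0,0,0,0,1],[0,0,0,0,0,0,1],[0,0,0,0,0,0,1],[0,0,0,0,0,0,1],[0,0,0,0,0,0,1],[0,0,0,0,0,0,1],[0,0,0,0,0,0,1]]]' 60; python3 -m inch '[[[0,0,-0.01,0,0,0,1],[0,0,-0.02,0,0,0,1],[0,0,-0.04,0,0,0,1],[0,0,-0.06,0,0,0,1],[0,0,-0.08,0,0,0,1],[0,0,-0.1,0,0,0,1],[0,0,-0.12,0,0,0,1],[0,0,-0.13,0,0,0,1],[0,0,-0.13,0,0,0,1],[0,0,-0.13,0,0,0,1]]]'
python3 - <<'E'
from h import *
im=cv2.imread("pics/top0.png"); m=filled(im,["white"],(413,266),45)
hsv=cv2.cvtColor(im,cv2.COLOR_BGR2HSV); print(hsv[240,413],hsv[266,380],hsv[293,413],hsv[266,413],hsv[230,413])
print(back("top",[[377,238],[449,237],[378,297],[453,294]],.022).round(3))
print(back("top",[[415,266]],.01))
E
```

```text
clock: 4.0
position: [0.4399, -0.0393, 0.0382]
ee_rot: [0.995, 0.103, 0.0, -0.0]
ft_force: [-1.0, 2.6, 5.9]
grip_width: 0.173
grasp_force: 59.4
clock: 5.0
position: [0.4394, -0.0399, 0.1674]
ee_rot: [0.995, 0.103, -0.0, 0.0]
ft_force: [-0.0, -0.7, -1.5]
grip_width: 0.167
grasp_force: 58.8
[165   5 108] [  0   0 134] [  0   2 142] [132  26  49] [100  63  93]
[[ 0.466 -0.274  0.022]
 [ 0.468 -0.472  0.022]
 [ 0.308 -0.27   0.022]
 [ 0.314 -0.471  0.022]]
[[ 0.39060593 -0.37700849  0.01      ]]
```

```bash
python3 go.py .389 -.372 .13 11.8
```

```text
at [439.4 -39.9 167.4] shift [-0.1174  0.3147  0.0375] turn [0.    0.    0.001] F [-0.  -0.7 -1.5] t 5.0
```

```bash
python3 -m inch '[[[-0.117,0.315,0.0,0,0,0,1],[-0.117,0.315,0.0,0,0,0,1],[-0.117,0.315,0.0,0,0,0,1],[-0.117,0.315,0.0,0,0,0,1],[-0.117,0.315,0.0,0,0,0,1],[-0.117,0.315,0.0,0,0,0,1],[-0.117,0.315,0.0,0,0,0,1],[-0.117,0.315,0.0,0,0,0,1],[-0.117,0.315,0.0,0,0,0,1],[-0.117,0.315,0.0,0,0,0,1]]]'; python3 go.py .389 -.372 .036 11.8
```

```text
clock: 6.0
position: [0.3901, -0.3707, 0.167]
ee_rot: [0.995, 0.104, -0.0, -0.001]
ft_force: [0.5, 1.1, -1.0]
grip_width: 0.171
grasp_force: 59.0
at [ 390.1 -370.7  167. ] shift [-0.0013  0.0012  0.131 ] turn [-0.002  0.001  0.002] F [ 0.5  1.1 -1. ] t 6.0
```

Run:
```python
from h import *
im=imaging.camera("top")
print("deck",end=" ")
for thr in(0,):
    m=filled(im,["white","green"],(291,249),45); mo=cv2.morphologyEx(m,cv2.MORPH_OPEN,np.ones((17,17)))
    print(fitbox("top",mo,.176,.076,0,.008,.44,-.04,11.8,r=50))
cv2.imwrite("pics/top2.png",im)
```

```text
deck [ 5.5693e+02 -2.4700e+01  7.0000e-01  5.4000e-01]
```

View pics/top2.png

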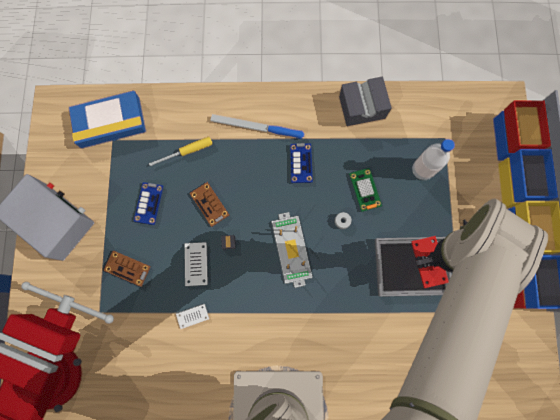

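The red plate hangs over the tray at about (430,255), and the base at (291,249) is bare. I lower the plate.

```bash
python3 -m inch '[[[0,0,0.04,0,0,0,1],[0,0,0.08,0,0,0,1],[0,0,0.1,0,0,0,1],[0,0,0.115,0,0,0,1],[0,0,0.122,0,0,0,1],[0,0,0.127,0,0,0,1],[0,0,0.13,0,0,0,1],[0,0,0.1315,0,0,0,1],[0,0,0.132,0,0,0,1],[0,0,0.132,0,0,0,1]]]'
```

```text
clock: 7.05
position: [0.39, -0.3724, 0.0363]
ee_rot: [0.995, 0.103, 0.0, 0.0]
ft_force: [-0.3, -1.2, -1.7]
grip_width: 0.173
grasp_force: 59.0
```

```bash
python3 -m inch '[[[0,0,0.001,0,0,0,1],[0,0,0.002,0,0,0,1],[0,0,0.002,0,0,0,1]]]';  python3 -m inch '[[[0,0,0,0,0,0,0.4],[0,0,0,0,0,0,0.2],[0,0,0,0,0,0,0],[0,0,0,0,0,0,0],[0,0,-0.02,0,0,0,0],[0,0,-0.06,0,0,0,-1],[0,0,-0.1,0,0,0,-1],[0,0,-0.14,0,0,0,-1],[0,0,-0.17,0,0,0,-1],[0,0,-0.17,0,0,0,-1]]]'; python3 go.py .609 -.2493 .13 15.3
```

```text
clock: 7.35
position: [0.3901, -0.3724, 0.0352]
ee_rot: [0.995, 0.103, 0.0, 0.0]
ft_force: [-4.1, 4.5, 14.6]
grip_width: 0.167
grasp_force: 61.0
clock: 8.35
position: [0.3915, -0.3735, 0.2084]
ee_rot: [0.995, 0.103, 0.002, 0.003]
ft_force: [-0.4, -0.0, 0.2]
grip_width: 1.001
grasp_force: 0.0
at [ 391.5 -373.5  208.4] shift [ 0.238  -0.0773  0.0789] turn [ 0.006 -0.004 -0.06 ] F [-0.4 -0.   0.2] t 8.3
```

```bash
python3 -m inch '[[[0.238,-0.077,0.02,0.006,-0.004,-0.06,-1],[0.238,-0.077,0.02,0.006,-0.004,-0.06,-1],[0.238,-0.077,0.02,0.006,-0.004,-0.06,-1],[0.238,-0.077,0.04,0.006,-0.004,-0.06,-1],[0.238,-0.077,0.06,0.006,-0.004,-0.06,-1],[0.238,-0.077,0.08,0.006,-0.004,-0.06,-1],[0.238,-0.077,0.08,0.006,-0.004,-0.06,-1],[0.238,-0.077,0.08,0.006,-0.004,-0.06,-1],[0.238,-0.077,0.08,0.006,-0.004,-0.06,-1]]]'
python3 - <<'E'
from h import *
im=imaging.camera("top"); b=imaging.camera("side")
m=filled(im,["red"],(413,266),45); r,_=blob("top",im,"red",(425,262),.013,45); print("transit",r)
v=np.hstack([cv2.resize(im[150:310,270:470],(400,320)),cv2.resize(b[110:270,200:400],(400,320))]); cv2.imwrite("pics/p1.png",v)
hsv=cv2.cvtColor(b,cv2.COLOR_BGR2HSV); g=cv2.inRange(hsv,(45,90,40),(80,255,255)); x,y=proj("side",[[.609,-.249,.01]])[0].astype(int)
w=np.zeros_like(g); w[y-22:y+22,x-32:x+32]=g[y-22:y+22,x-32:x+32]; w=cv2.morphologyEx(w,cv2.MORPH_CLOSE,np.ones((9,9)))
print("power side",fitbox("side",w,.116,.06,.007,.011,.609,-.2493,15.3))
E
python3 go.py .609 -.2493 .03 15.3
```

```text
clock: 9.25
position: [0.6066, -0.2496, 0.1253]
ee_rot: [0.991, 0.132, -0.002, -0.002]
ft_force: [0.2, -0.3, 1.5]
grip_width: 1.0
grasp_force: 0.0
at [ 606.8 -249.5  125.6] shift [0.0023 0.0008 0.0956] turn [-0.004  0.002 -0.002] F [ 0.7 -0.1 -1.5] t 9.3Traceback (most recent call last):
  File "<stdin>", line 3, in <module>
  File "h.py", line 48, in filled
    q=max(cv2.findContours(w,cv2.RETR_EXTERNAL,cv2.CHAIN_APPROX_NONE)[0],key=cv2.contourArea)
ValueError: max() iterable argument is empty
```

```bash
python3 -m inch '[[[0.002,0.001,0.03,-0.004,0.002,-0.002,-1],[0.002,0.001,0.06,-0.004,0.002,-0.002,-1],[0.002,0.001,0.08,-0.004,0.002,-0.002,-1],[0.002,0.001,0.09,-0.004,0.002,-0.002,-1],[0.002,0.001,0.097,-0.004,0.002,-0.002,-1],[0.002,0.001,0.103,-0.004,0.002,-0.002,-1],[0.002,0.001,0.106,-0.004,0.002,-0.002,-1],[0.002,0.001,0.106,-0.004,0.002,-0.002,-1]]]' 30
python3 - <<'E'
from h import *
b=imaging.camera("side"); im=imaging.camera("top"); x,y=proj("side",[[.609,-.249,.01]])[0].astype(int)
cv2.imwrite("pics/p1.png",np.hstack([cv2.resize(b[y-40:y+40,x-50:x+50],(500,400),interpolation=cv2.INTER_CUBIC),cv2.resize(im[150:230,320:380],(300,400),interpolation=cv2.INTER_CUBIC)]))
E
```

```text
clock: 10.15
position: [0.6088, -0.2479, 0.0181]
ee_rot: [0.991, 0.134, -0.001, -0.001]
ft_force: [-0.3, 0.0, 0.6]
grip_width: 1.0
grasp_force: 0.0
```

View pics/p1.png

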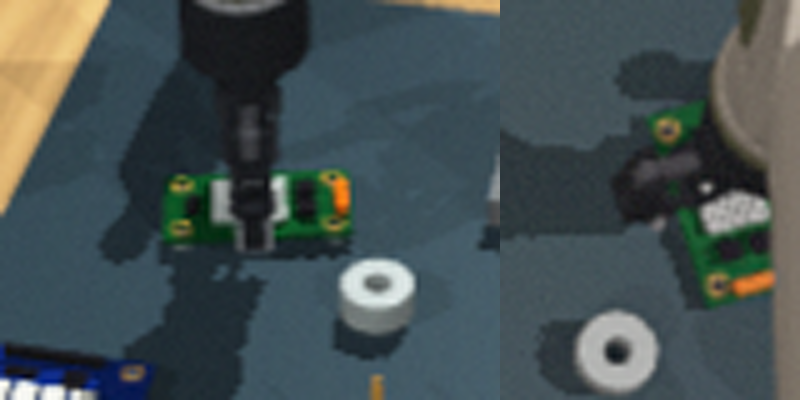

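Run:
```python
from h import *
o=sensors.get_obs(); R=Ro.from_quat(o["ee_rot"]).as_matrix(); x,y=proj("side",[[.609,-.249,.01]])[0].astype(int)
for s in(.0425,.052,.057):
    P=o["position"]-R[:,1]*s
    for z in(0,.005,.01,.015): print(s,z,((proj("side",[[P[0],P[1],z]])[0]-[x-50,y-40])*5).round())
```

```text
0.0425 0 [254. 262.]
0.0425 0.005 [254. 256.]
0.0425 0.01 [253. 249.]
0.0425 0.015 [253. 243.]
0.052 0 [254. 272.]
0.052 0.005 [254. 266.]
0.052 0.01 [254. 260.]
0.052 0.015 [253. 254.]
0.057 0 [255. 278.]
0.057 0.005 [254. 272.]
0.057 0.01 [254. 266.]
0.057 0.015 [254. 259.]
```

The fingertips stand high when open, so I go 1.5 mm lower and close lightly.

```bash
python3 -m inch '[[[0,0.001,0.0015,0,0,0,-0.6],[0,0.001,0.0015,0,0,0,-0.5],[0,0.001,0.0015,0,0,0,-0.45],[0,0.001,0.0015,0,0,0,-0.4],[0,0.001,0.0015,0,0,0,-0.35],[0,0.001,0.0015,0,0,0,-0.3],[0,0.001,0.0015,0,0,0,-0.2],[0,0.001,0.0015,0,0,0,0],[0,0.001,0.0015,0,0,0,0],[0,0.001,0.0015,0,0,0,0]]]' 30; python3 go.py .609 -.2493 .0165 15.3
```

```text
clock: 11.25
position: [0.6089, -0.2483, 0.0168]
ee_rot: [0.991, 0.134, -0.001, -0.001]
ft_force: [-2.3, 1.9, 4.6]
grip_width: 0.69
grasp_force: 31.5
at [ 608.9 -248.3   16.8] shift [-0.0002  0.001   0.0003] turn [-0.002  0.002  0.002] F [-2.3  1.9  4.6] t 11.2
```

```bash
python3 -m inch '[[[0,0,-0.005,0,0,0,0],[0,0,-0.015,0,0,0,0],[0,0,-0.03,0,0,0,0],[0,0,-0.05,0,0,0,0],[0,0,-0.07,0,0,0,0],[0,0,-0.09,0,0,0,0],[0,0,-0.11,0,0,0,0],[0,0,-0.13,0,0,0,0],[0,0,-0.14,0,0,0,0],[0,0,-0.14,0,0,0,0]]]'; python3 go.py .4397 -.0405 .155 11.8
```

```text
clock: 12.25
position: [0.6101, -0.2493, 0.1586]
ee_rot: [0.991, 0.134, 0.0, 0.0]
ft_force: [-0.4, 0.1, -2.9]
grip_width: 0.691
grasp_force: 33.1
at [ 610.1 -249.3  158.6] shift [-0.1088 -0.2466  0.0035] turn [ 0.    -0.001  0.063] F [-0.4  0.1 -2.9] t 12.2
```

```bash
python3 -m inch '[[[-0.01,-0.02,0,0,0,0.01,0],[-0.024,-0.055,0,0,0,0.02,0],[-0.04,-0.09,0,0,0,0.03,0],[-0.056,-0.125,0,0,0,0.04,0],[-0.072,-0.16,0,0,0,0.05,0],[-0.088,-0.195,0,0,0,0.063,0],[-0.1,-0.225,0,0,0,0.063,0],[-0.109,-0.24,0,0,0,0.063,0],[-0.109,-0.2465,0.002,0,0,0.063,0],[-0.109,-0.2465,0.0035,0,0,0.063,0]]]'
python3 -m inch '[[[0,0,0,0,0,0,0],[0,0,0,0,0,0,0]]]'
python3 go.py .4397 -.0405 .155 11.8
cat >> h.py <<'E'
def held(px_along,off_z):
    # predicted hole centres (board plate top) in images given board centre = TCP + along tool x
    o=sensors.get_obs(); R=Ro.from_quat(o["ee_rot"]).as_matrix(); p=o["position"]
    return np.array([p+R@[px_along+a*.047,b*.021,off_z] for a in(-1,1) for b in(-1,1)])
E
python3 - <<'E'
from h import *
b=imaging.camera("side"); im=imaging.camera("top")
H=held(0,.0058); print(proj("side",H).round(1).tolist()); print(proj("top",H).round(1).tolist())
cv2.imwrite("pics/p2.png",np.hstack([cv2.resize(b[140:220,270:370],(500,400),interpolation=cv2.INTER_CUBIC),cv2.resize(im[205:285,265:325],(300,400),interpolation=cv2.INTER_CUBIC)]))
E
```

```text
clock: 13.25
position: [0.4386, -0.04, 0.1532]
ee_rot: [0.995, 0.103, -0.001, -0.001]
ft_force: [1.4, -0.2, -2.8]
grip_width: 0.687
grasp_force: 33.2
clock: 13.45
position: [0.439, -0.041, 0.1533]
ee_rot: [0.995, 0.102, -0.001, -0.001]
ft_force: [-0.4, 1.5, -2.7]
grip_width: 0.688
grasp_force: 33.2
at [439.  -41.  153.3] shift [ 0.0008 -0.0004 -0.0017] turn [-0.002  0.002 -0.001] F [-0.4  1.5 -2.7] t 13.4
[[331.8, 188.8], [330.8, 177.1], [293.2, 188.7], [293.2, 177.1]]
[[288.2, 262.2], [305.2, 258.7], [280.2, 224.8], [296.9, 221.3]]
```

View pics/p2.png

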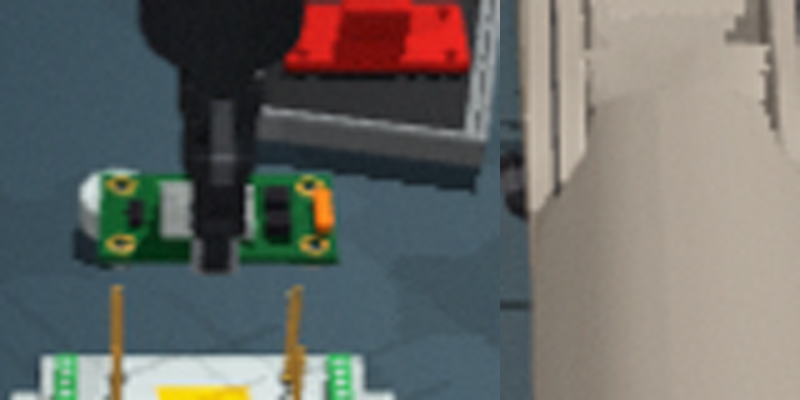

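```bash
cat >> h.py <<'E'
def heldfit(kinds,under,dbg=None):
    # held board: fit its outline in the side view; returns offset of board centre from TCP along tool x,y (mm)
    b=imaging.camera("side"); o=sensors.get_obs(); R=Ro.from_quat(o["ee_rot"]).as_matrix(); p=o["position"]
    z=p[2]-under; yaw=np.degrees(np.arctan2(R[1,0],R[0,0]))
    hull=cv2.convexHull(np.int32(np.round(proj("side",boxpts(.130,.075,z+.004,z+.014,p[0],p[1],yaw)))))
    w=np.zeros(b.shape[:2],np.uint8); cv2.fillConvexPoly(w,hull,1)
    m=(sum((mask(b,k)>0).astype(np.uint8) for k in kinds)>0).astype(np.uint8)*w*255
    m=cv2.morphologyEx(m,cv2.MORPH_OPEN,np.ones((2,2)))
    pts=cv2.findNonZero(m); h=cv2.convexHull(pts); g=np.zeros_like(m); cv2.fillConvexPoly(g,h,255)
    x,y,a,f=fitbox("side",g,.116,.06,z+.007,z+.011,p[0],p[1],yaw)
    d=R.T@np.array([x/1e3-p[0],y/1e3-p[1],0]); 
    if dbg:
        cv2.drawContours(b,[h],-1,(0,255,255),1); u,v=proj("side",[p])[0].astype(int); cv2.imwrite(dbg,cv2.resize(b[v-40:v+40,u-50:u+50],(500,400),interpolation=cv2.INTER_NEAREST))
    return np.round(d*1000,2)[:2],"yaw tool/fit",round(yaw,2),a,"iou err",f
def posts(x,y,yaw):
    # side view: column centre of brass at several heights vs prediction for posts
    b=imaging.camera("side"); hsv=cv2.cvtColor(b,cv2.COLOR_BGR2HSV); br=cv2.inRange(hsv,(10,80,60),(30,255,255)); a=np.radians(yaw); out=[]
    for px in(-.047,.047):
        for z in(.04,.05,.06,.07):
            u,v=proj("side",[[x+np.cos(a)*px+np.sin(a)*.021,y+np.sin(a)*px-np.cos(a)*.021,z]])[0]
            s=b[int(round(v)),int(u)-5:int(u)+7].astype(float); c=np.clip(s[:,2]-s[:,0]-25,0,None)
            if c.sum()>20: out.append((px,z,round((c*np.arange(int(u)-5,int(u)+7)).sum()/c.sum()-u,2)))
    return out
E
python3 - <<'E'
from h import *
print(heldfit(["green"],.0168)); print(posts(.4397,-.0405,11.8))
E
```

```text
(array([-2.16, -3.26]), 'yaw tool/fit', np.float64(11.74), np.float64(11.98), 'iou err', np.float64(0.08))
[(-0.047, 0.04, np.float64(-0.05)), (-0.047, 0.05, np.float64(0.01)), (-0.047, 0.06, np.float64(0.09)), (-0.047, 0.07, np.float64(-0.0)), (0.047, 0.04, np.float64(0.02)), (0.047, 0.05, np.float64(0.04)), (0.047, 0.06, np.float64(0.0)), (0.047, 0.07, np.float64(-0.02))]
```

```bash
python3 go.py .4415 -.0399 .1 11.8
```

```text
at [438.8 -40.6 153.4] shift [ 0.0028 -0.      0.0534] turn [-0.002  0.002 -0.001] F [ 0.2 -1.2 -3.2] t 13.7
```

```bash
python3 -m inch '[[[0.0028,0,0.01,-0.002,0.002,0,0],[0.0028,0,0.025,-0.002,0.002,0,0],[0.0028,0,0.04,-0.002,0.002,0,0],[0.0028,0,0.05,-0.002,0.002,0,0],[0.0028,0,0.055,-0.002,0.002,0,0],[0.0028,0,0.058,-0.002,0.002,0,0],[0.0028,0,0.061,-0.002,0.002,0,0],[0.0028,0,0.064,-0.002,0.002,0,0],[0.0028,0,0.067,-0.002,0.002,0,0],[0.0028,0,0.067,-0.002,0.002,0,0]]]'
python3 - <<'E'
from h import *
b=imaging.camera("side")
cv2.imwrite("pics/p3.png",cv2.resize(b[150:240,265:365],(700,560),interpolation=cv2.INTER_CUBIC))
print(heldfit(["green"],.0168))
E
python3 go.py .4415 -.0399 .086 11.8
```

```text
clock: 14.65
position: [0.4411, -0.0396, 0.0863]
ee_rot: [0.995, 0.103, -0.0, 0.0]
ft_force: [-0.6, 0.7, -3.4]
grip_width: 0.689
grasp_force: 33.2
(array([-4.19, -3.79]), 'yaw tool/fit', np.float64(11.79), np.float64(10.94), 'iou err', np.float64(0.09))
at [441.2 -39.6  86.6] shift [0.0002 0.0003 0.0006] turn [ 0. -0. -0.] F [ 0.1 -0.1 -2.4] t 14.8
```

View pics/p3.png

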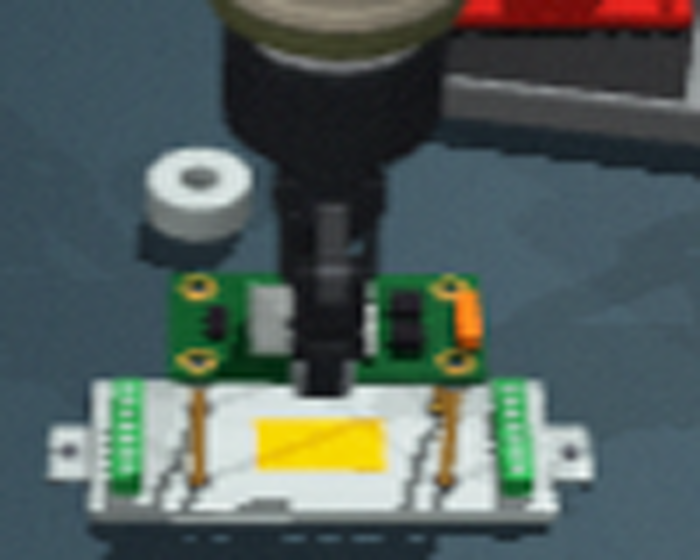

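No contact force with the underside 9 mm below the tips, so all four posts are in the holes. I continue down.

```bash
python3 -m inch '[[[0,0,0.008,0,0,0,0],[0,0,0.016,0,0,0,0],[0,0,0.024,0,0,0,0],[0,0,0.032,0,0,0,0],[0,0,0.04,0,0,0,0],[0,0,0.047,0,0,0,0],[0,0,0.053,0,0,0,0],[0,0,0.057,0,0,0,0],[0,0,0.059,0,0,0,0],[0,0,0.059,0,0,0,0]]]'
```

```text
clock: 15.75
position: [0.4408, -0.0392, 0.0267]
ee_rot: [0.995, 0.103, -0.0, -0.0]
ft_force: [-0.6, 4.3, -0.2]
grip_width: 0.69
grasp_force: 33.3
```

```bash
python3 -m inch '[[[0,-0.0003,0.001,0,0,0,0],[0,-0.0005,0.0018,0,0,0,0],[0,-0.0005,0.0022,0,0,0,0],[0,-0.0005,0.0022,0,0,0,0]]]'
```

```text
clock: 16.15
position: [0.441, -0.0391, 0.0251]
ee_rot: [0.995, 0.103, -0.0, -0.0]
ft_force: [-1.7, 4.9, -0.8]
grip_width: 0.687
grasp_force: 33.3
```

```bash
python3 -m inch '[[[0,-0.0005,0.0005,0,0,0,0],[0,-0.0005,0.001,0,0,0,0],[0,-0.0005,0.001,0,0,0,0]]]'
```

```text
clock: 16.45
position: [0.4411, -0.039, 0.0247]
ee_rot: [0.995, 0.103, 0.0, 0.0]
ft_force: [-3.8, 1.4, 8.1]
grip_width: 0.69
grasp_force: 34.0
```

Seated, with 8 N upward. I release and lift.

```bash
python3 -m inch '[[[0,0,0,0,0,0,-0.5],[0,0,0,0,0,0,-0.6],[0,0,0,0,0,0,-0.8],[0,0,0,0,0,0,-1],[0,0,0,0,0,0,-1],[0,0,-0.02,0,0,0,-1],[0,0,-0.05,0,0,0,-1],[0,0,-0.09,0,0,0,-1],[0,0,-0.13,0,0,0,-1],[0,0,-0.15,0,0,0,-1]]]'; python3 go.py .6835 -.0693 .13 0.5
python3 - <<'E'
from h import *
im=imaging.camera("top"); print([(np.round(d["pixel"]).tolist(),round(d["conf"],2)) for d in spotter.look_for("io1","top")])
E
```

```text
clock: 17.45
position: [0.4421, -0.0386, 0.1776]
ee_rot: [0.995, 0.103, 0.002, 0.001]
ft_force: [-0.9, -0.1, -0.9]
grip_width: 0.997
grasp_force: 0.0
at [442.1 -38.6 177.6] shift [0.2298 0.0793 0.0486] turn [ 0.001 -0.004  0.197] F [-0.9 -0.1 -0.9] t 17.4
[([210.0, 206.0], 0.88), ([305.0, 163.0], 0.75), ([149.0, 202.0], 0.66), ([128.0, 268.0], 0.56)]
```

```bash
cat >> h.py <<'E'
def flatfit(c,kinds,x,y,yaw,im=None,pad=.03):
    b=imaging.camera(c) if im is None else im
    hull=cv2.convexHull(np.int32(np.round(proj(c,boxpts(.116+pad,.06+pad,0,.018,x,y,yaw)))))
    w=np.zeros(b.shape[:2],np.uint8); cv2.fillConvexPoly(w,hull,1)
    m=(sum((mask(b,k)>0).astype(np.uint8) for k in kinds)>0).astype(np.uint8)*w*255
    m=cv2.morphologyEx(m,cv2.MORPH_OPEN,np.ones((2,2)))
    q=np.vstack([k for k in cv2.findContours(m,cv2.RETR_EXTERNAL,cv2.CHAIN_APPROX_NONE)[0] if cv2.contourArea(k)>=3]); h=cv2.convexHull(q)
    g=np.zeros_like(m); cv2.fillConvexPoly(g,h,255)
    return fitbox(c,g,.116,.06,.007,.011,x,y,yaw)
E
python3 - <<'E'
from h import *
im0=cv2.imread("pics/top0.png"); t=imaging.camera("top"); s=imaging.camera("side")
for n,k,x,y,a in[("A","blue",.5696,.3645,-9.8),("B","blue",.6835,-.0693,.5),("cover","white",.3988,.2229,2.4)]:
    print(n,flatfit("top",[k],x,y,a,im0),flatfit("top",[k],x,y,a,t),flatfit("side",[k],x,y,a,s))
print("power0",flatfit("top",["green"],.609,-.249,15.3,im0))
E
```

```text
A [ 5.6607e+02  3.6242e+02 -1.0350e+01  1.2000e-01] [ 5.6682e+02  3.6175e+02 -9.9100e+00  1.3000e-01] [ 5.6804e+02  3.6830e+02 -9.8700e+00  6.0000e-02]
B [ 6.8253e+02 -7.2290e+01 -6.1000e-01  1.6000e-01] [ 6.8406e+02 -7.2030e+01  7.0000e-01  2.3000e-01] [ 6.8144e+02 -6.4260e+01  1.0900e+00  9.0000e-02]
cover [3.9618e+02 2.1986e+02 2.3100e+00 4.0000e-02] [3.9505e+02 2.1995e+02 2.4500e+00 3.0000e-02] [3.9484e+02 2.2686e+02 3.4200e+00 4.0000e-02]
power0 [ 6.1263e+02 -2.4982e+02  1.6760e+01  1.6000e-01]
```

```bash
python3 -m inch '[[[0.04,0.014,0,0.001,-0.004,0.05,-1],[0.08,0.028,0,0.001,-0.004,0.1,-1],[0.12,0.042,0,0.001,-0.004,0.197,-1],[0.16,0.056,0.02,0.001,-0.004,0.197,-1],[0.2,0.07,0.05,0.001,-0.004,0.197,-1],[0.228,0.079,0.08,0.001,-0.004,0.197,-1],[0.228,0.079,0.1,0.001,-0.004,0.197,-1],[0.228,0.079,0.11,0.001,-0.004,0.197,-1],[0.228,0.079,0.11,0.001,-0.004,0.197,-1],[0.228,0.079,0.11,0.001,-0.004,0.197,-1]]]'; python3 go.py .682 -.069 .0165 .5
python3 - <<'E'
from h import *
s=imaging.camera("side"); t=imaging.camera("top"); u,v=proj("side",[[.682,-.069,.01]])[0].astype(int)
o=sensors.get_obs();p=o["position"]; print(((proj("side",[[p[0],p[1],.011]])[0]-[u-50,v-40]+.5)*5).round())
cv2.imwrite("pics/b1.png",np.hstack([cv2.resize(s[v-40:v+40,u-50:u+50],(500,400),interpolation=cv2.INTER_CUBIC),cv2.resize(t[125:205,270:330],(300,400),interpolation=cv2.INTER_CUBIC)]))
E
```

```text
clock: 18.65
position: [0.6802, -0.0693, 0.065]
ee_rot: [1.0, 0.004, -0.002, -0.0]
ft_force: [0.2, 0.5, -0.1]
grip_width: 0.997
grasp_force: 0.0
at [680.2 -69.3  65. ] shift [ 0.0019 -0.0003  0.0485] turn [-0.     0.004  0.   ] F [ 0.2  0.5 -0.1] t 18.6
[255. 203.]
```

View pics/b1.png

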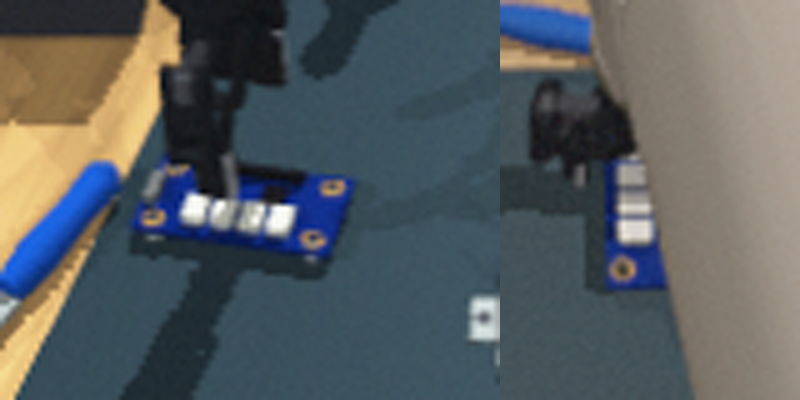

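Run:
```python
from h import *
u,v=proj("side",[[.682,-.069,.01]])[0].astype(int)
h=(np.array([[177,170],[152,216],[333,187],[313,239]])+.5)/5-.5+[u-50,v-40]
X=back("side",h,.011); print(X.round(4).tolist(),X.mean(0))
t=(np.array([[622,268]])+.5-[500,0])/5-.5+[270,125]; print(back("top",t,.011).round(4))
s=imaging.camera("side"); print(flatfit("side",["blue"],.6835,-.0693,.5,s))
im=imaging.camera("top"); print(blob("top",im,"blue",(148,203),.011)[0])
```

```text
[[0.7333, -0.0858, 0.011], [0.7348, -0.0474, 0.011], [0.6406, -0.0911, 0.011], [0.6399, -0.0492, 0.011]] [ 0.68717596 -0.06835635  0.011     ]
[[ 0.6402 -0.0491  0.011 ]]
[ 6.814e+02 -6.250e+01  2.570e+00  1.000e-01]
[570.1 363.9 116.4  61.1 -10. ]
```

Holes in the side view at (177,170), (152,216), (333,187) and (313,239), plus one in the top view, agree on a board centre of (0.687, -0.069). The blob had missed the connector end.

```bash
python3 -m inch '[[[0.007,-0.0003,0.01,0,0.004,-0.01,-1],[0.007,-0.0003,0.025,0,0.004,-0.01,-1],[0.007,-0.0003,0.036,0,0.004,-0.01,-1],[0.007,-0.0003,0.043,0,0.004,-0.01,-1],[0.007,-0.0003,0.047,0,0.004,-0.01,-1],[0.007,-0.0003,0.048,0,0.004,-0.01,-1],[0.007,-0.0003,0.048,0,0.004,-0.01,-1],[0.007,-0.0003,0.048,0,0.004,-0.01,-1]]]'; python3 go.py .687 -.0693 .0165 1.1
python3 -m inch '[[[0,0,0,0,0,0,-0.6],[0,0,0,0,0,0,-0.5],[0,0,0,0,0,0,-0.45],[0,0,0,0,0,0,-0.4],[0,0,0,0,0,0,-0.35],[0,0,0,0,0,0,-0.3],[0,0,0,0,0,0,-0.2],[0,0,0,0,0,0,0],[0,0,0,0,0,0,0],[0,0,0,0,0,0,0]]]' 30
```

```text
clock: 19.65
position: [0.6875, -0.069, 0.0169]
ee_rot: [1.0, 0.009, 0.0, -0.0]
ft_force: [0.2, 0.5, 0.1]
grip_width: 1.005
grasp_force: 0.0
at [687.5 -69.   16.9] shift [-0.0005  0.0003  0.0004] turn [-0.001 -0.001 -0.   ] F [0.2 0.5 0.1] t 19.6
clock: 20.65
position: [0.6873, -0.0687, 0.0169]
ee_rot: [1.0, 0.009, 0.0, -0.0]
ft_force: [-2.6, 1.2, 5.3]
grip_width: 0.69
grasp_force: 31.7
```

```bash
python3 -m inch '[[[0,0,-0.005,0,0,0,0],[0,0,-0.015,0,0,0,0],[0,0,-0.03,0,0,0,0],[0,0,-0.05,0,0,0,0],[0,0,-0.07,0,0,0,0],[0,0,-0.09,0,0,0,0],[0,0,-0.11,0,0,0,0],[0,0,-0.13,0,0,0,0],[0,0,-0.14,0,0,0,0],[0,0,-0.14,0,0,0,0]]]'; python3 go.py .4397 -.0392 .155 11.8
```

```text
clock: 21.65
position: [0.688, -0.0691, 0.1587]
ee_rot: [1.0, 0.009, 0.002, -0.0]
ft_force: [0.6, 0.1, -1.5]
grip_width: 0.689
grasp_force: 32.8
at [688.  -69.1 158.7] shift [-0.2477 -0.0346  0.0028] turn [ 0.    -0.003 -0.187] F [ 0.6  0.1 -1.5] t 21.6
```

```bash
python3 -m inch '[[[-0.02,-0.004,0,0,0,-0.02,0],[-0.05,-0.008,0,0,0,-0.04,0],[-0.085,-0.012,0,0,0,-0.07,0],[-0.12,-0.017,0,0,0,-0.1,0],[-0.155,-0.022,0,0,0,-0.13,0],[-0.19,-0.027,0,0,0,-0.16,0],[-0.22,-0.031,0,0,0,-0.187,0],[-0.24,-0.0346,0.001,0,-0.003,-0.187,0],[-0.2477,-0.0346,0.0028,0,-0.003,-0.187,0],[-0.2477,-0.0346,0.0028,0,-0.003,-0.187,0]]]'
python3 -m inch '[[[0,0,0,0,0,0,0],[0,0,0,0,0,0,0]]]'
python3 go.py .4397 -.0392 .155 11.8
python3 - <<'E'
from h import *
b=imaging.camera("side")
H=held(0,.0059); print(proj("side",H).round(1).tolist())
cv2.imwrite("pics/b2.png",cv2.resize(b[150:230,265:365],(800,640)[:2] and (700,560),interpolation=cv2.INTER_CUBIC))
E
```

```text
clock: 22.65
position: [0.4381, -0.0395, 0.1531]
ee_rot: [0.995, 0.103, -0.002, 0.0]
ft_force: [-0.1, -0.3, -1.1]
grip_width: 0.69
grasp_force: 32.8
clock: 22.85
position: [0.4397, -0.0392, 0.1535]
ee_rot: [0.995, 0.103, -0.001, -0.001]
ft_force: [-0.5, 0.7, -0.6]
grip_width: 0.687
grasp_force: 32.8
at [439.7 -39.2 153.5] shift [ 0.      0.0001 -0.0015] turn [-0.001  0.002 -0.   ] F [-0.5  0.7 -0.6] t 22.9
[[331.5, 189.2], [330.5, 177.5], [292.8, 189.2], [292.8, 177.6]]
```

View pics/b2.png

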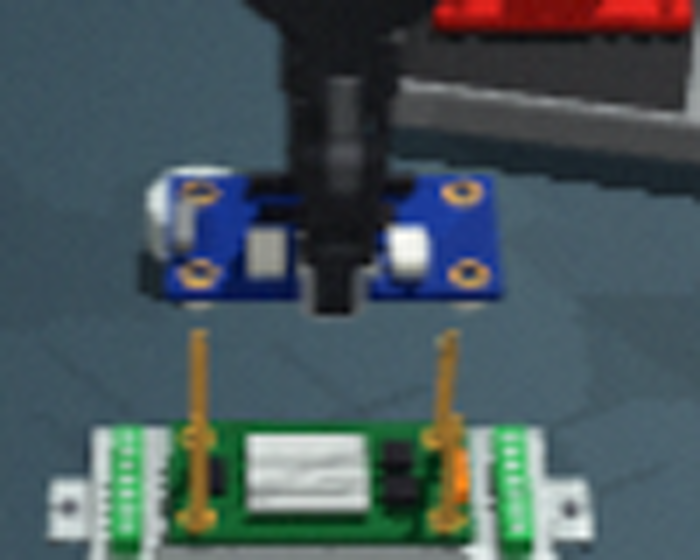

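The green board lies flat on the base. The held blue board's holes, at about (293,177), (293,188), (331,177) and (332,188), agree with the prediction within 0.2 px. I lower it.

```bash
python3 -m inch '[[[0.0003,0,0.01,0,0.002,0,0],[0.0003,0,0.025,0,0.002,0,0],[0.0003,0,0.04,0,0.002,0,0],[0.0003,0,0.05,0,0.002,0,0],[0.0003,0,0.055,0,0.002,0,0],[0.0003,0,0.058,0,0.002,0,0],[0.0003,0,0.061,0,0.002,0,0],[0.0003,0,0.064,0,0.002,0,0],[0.0003,0,0.067,0,0.002,0,0],[0.0003,0,0.067,0,0.002,0,0]]]'
```

```text
clock: 23.9
position: [0.4388, -0.0391, 0.0863]
ee_rot: [0.995, 0.103, -0.001, -0.0]
ft_force: [-0.4, 0.4, -1.2]
grip_width: 0.687
grasp_force: 32.7
```

```bash
python3 -m inch '[[[0.0003,0,0.008,0,0,0,0],[0.0005,0,0.016,0,0,0,0],[0.0005,0,0.024,0,0,0,0],[0.0005,0,0.032,0,0,0,0],[0.0005,0,0.039,0,0,0,0],[0.0005,0,0.044,0,0,0,0],[0.0005,0,0.047,0,0,0,0],[0.0005,0,0.049,0,0,0,0],[0.0005,0,0.0498,0,0,0,0],[0.0005,0,0.05,0,0,0,0]]]'; python3 -m inch '[[[0,0,0.0005,0,0,0,0],[0,0,0.0007,0,0,0,0],[0,0,0.0007,0,0,0,0]]]'
```

```text
clock: 24.9
position: [0.4395, -0.039, 0.0366]
ee_rot: [0.995, 0.103, -0.0, -0.0]
ft_force: [-0.0, -0.5, -1.3]
grip_width: 0.688
grasp_force: 32.8
clock: 25.2
position: [0.4394, -0.039, 0.0359]
ee_rot: [0.995, 0.103, -0.0, -0.0]
ft_force: [-0.5, -0.0, -1.3]
grip_width: 0.69
grasp_force: 32.8
```

```bash
python3 -m inch '[[[0,0,0.0003,0,0,0,0],[0,0,0.0006,0,0,0,0],[0,0,0.0006,0,0,0,0]]]'; python3 -m inch '[[[0,0,0.0002,0,0,0,0],[0,0,0.0004,0,0,0,0]]]'
```

```text
clock: 25.5
position: [0.4395, -0.039, 0.0357]
ee_rot: [0.995, 0.103, -0.0, -0.0]
ft_force: [-3.9, -0.4, 8.5]
grip_width: 0.687
grasp_force: 33.5
clock: 25.7
position: [0.4395, -0.0389, 0.0356]
ee_rot: [0.995, 0.103, -0.0, -0.0]
ft_force: [-6.7, 0.5, 16.4]
grip_width: 0.69
grasp_force: 34.1
```

Seated. I release it and head for the second blue board.

```bash
python3 -m inch '[[[0,0,0,0,0,0,-0.5],[0,0,0,0,0,0,-0.6],[0,0,0,0,0,0,-0.8],[0,0,0,0,0,0,-1],[0,0,0,0,0,0,-1],[0,0,-0.02,0,0,0,-1],[0,0,-0.05,0,0,0,-1],[0,0,-0.09,0,0,0,-1],[0,0,-0.12,0,0,0,-1],[0,0,-0.14,0,0,0,-1]]]'; python3 go.py .569 .364 .13 -10
python3 - <<'E'
from h import *
im=imaging.camera("top"); print([(np.round(d["pixel"]).tolist(),round(d["conf"],2)) for d in spotter.look_for("io1","top")])
print(blob("top",im,"blue",(148,203),.011)[0])
E
```

```text
clock: 26.7
position: [0.4402, -0.039, 0.1771]
ee_rot: [0.995, 0.103, 0.001, 0.0]
ft_force: [0.4, -1.1, 0.0]
grip_width: 1.001
grasp_force: 0.0
at [440.2 -39.  177.1] shift [ 0.2085 -0.3681  0.0473] turn [ 2.000e-03  0.000e+00 -2.761e+00] F [ 0.4 -1.1  0. ] t 26.7
[([126.0, 267.0], 0.68), ([211.0, 207.0], 0.59), ([194.0, 261.0], 0.21)]
[570.  364.4 117.6  62.2  -9.9]
```

```bash
python3 -m inch '[[[0.02,-0.037,0,0,0,-0.14,-1],[0.04,-0.074,0,0,0,-0.28,-1],[0.06,-0.11,0,0,0,-0.42,-1],[0.08,-0.148,0,0,0,-0.56,-1],[0.1,-0.185,0,0,0,-0.7,-1],[0.12,-0.222,0,0,0,-0.84,-1],[0.145,-0.26,0,0,0,-0.98,-1],[0.17,-0.3,0,0,0,-1.12,-1],[0.19,-0.335,0,0,0,-1.26,-1],[0.208,-0.368,0,0,0,-1.4,-1]]]'; python3 go.py .569 .364 .1 -10; python3 -c "
from h import *
print(sensors.get_obs()['joint_pos'].round(2))"
```

```text
clock: 27.8
position: [0.5679, 0.3655, 0.1731]
ee_rot: [0.693, 0.721, -0.001, -0.001]
ft_force: [0.5, -0.1, 0.5]
grip_width: 0.999
grasp_force: 0.0
at [567.9 365.5 173.1] shift [-0.0015  0.0013  0.0731] turn [-0.002 -0.002 -1.355] F [ 0.5 -0.1  0.5] t 27.8
[-0.06  0.64 -0.86  1.37  0.48  1.35 -0.89]
```

```bash
python3 -m inch '[[[-0.001,0.001,0.02,0,0,-0.14,-1],[-0.001,0.001,0.04,0,0,-0.28,-1],[-0.001,0.001,0.06,0,0,-0.42,-1],[-0.001,0.001,0.08,0,0,-0.56,-1],[-0.001,0.001,0.09,0,0,-0.7,-1],[-0.001,0.001,0.1,0,0,-0.84,-1],[-0.001,0.001,0.1,0,0,-0.98,-1],[-0.001,0.001,0.1,0,0,-1.12,-1],[-0.001,0.001,0.1,0,0,-1.26,-1],[-0.001,0.001,0.1,0,0,-1.355,-1]]]'
python3 -m inch '[[[0,0,0,0,0,0,-1],[0,0,0,0,0,0,-1]]]'; python3 go.py .569 .364 .0165 -10
python3 - <<'E'
from h import *
s=imaging.camera("side"); t=imaging.camera("top"); u,v=proj("side",[[.569,.364,.01]])[0].astype(int); print(u,v)
cv2.imwrite("pics/a1.png",np.hstack([cv2.resize(s[v-40:v+40,u-50:u+50],(500,400),interpolation=cv2.INTER_CUBIC),cv2.resize(t[165:245,118:178],(300,400),interpolation=cv2.INTER_CUBIC)]))
E
```

```text
clock: 28.8
position: [0.5683, 0.3627, 0.0735]
ee_rot: [0.087, 0.996, 0.0, -0.001]
ft_force: [0.6, -0.3, -0.1]
grip_width: 1.0
grasp_force: 0.0
clock: 29.0
position: [0.5685, 0.3628, 0.074]
ee_rot: [0.092, 0.996, 0.0, -0.001]
ft_force: [0.5, 0.1, -0.3]
grip_width: 1.0
grasp_force: 0.0
at [568.5 362.8  74. ] shift [-0.0004  0.0013  0.0575] turn [ 0.    -0.002 -0.009] F [ 0.5  0.1 -0.3] t 29.0
216 348
```

View pics/a1.png

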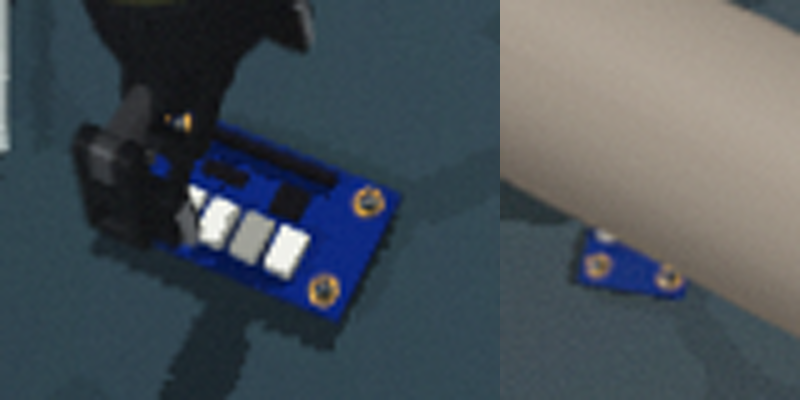

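Run:
```python
from h import *
a=back("side",(np.array([[368,202],[324,291]])+.5)/5-.5+[216-50,348-40],.011)
b=back("top",(np.array([[598,265],[670,276]])-[500,0]+.5)/5-.5+[118,165],.011)
g=(np.array([[324.,291]])); print(a.round(4),b.round(4))
for h in(a,b):
    m=h.mean(0); print("centre",(m+.047*np.array([np.cos(np.radians(-10)),np.sin(np.radians(-10)),0])).round(4))
```

```text
[[0.5208 0.3532 0.011 ]
 [0.5273 0.395  0.011 ]] [[0.5276 0.3924 0.011 ]
 [0.5212 0.3511 0.011 ]]
centre [0.5704 0.3659 0.011 ]
centre [0.5707 0.3636 0.011 ]
```

```bash
python3 go.py .5705 .3645 .0165 -9.7
```

```text
at [568.6 362.8  74.5] shift [-0.0016  0.002   0.058 ] turn [ 0.    -0.001 -0.014] F [-0.3 -0.9 -0.2] t 29.1
```

```bash
python3 -m inch '[[[-0.0016,0.002,0.01,0,0,-0.014,-1],[-0.0016,0.002,0.025,0,0,-0.014,-1],[-0.0016,0.002,0.04,0,0,-0.014,-1],[-0.0016,0.002,0.05,0,0,-0.014,-1],[-0.0016,0.002,0.055,0,0,-0.014,-1],[-0.0016,0.002,0.0575,0,0,-0.014,-1],[-0.0016,0.002,0.0575,0,0,-0.014,-1],[-0.0016,0.002,0.0575,0,0,-0.014,-1]]]'; python3 go.py .5705 .3645 .0165 -9.7
python3 -m inch '[[[0,0,0,0,0,0,-0.6],[0,0,0,0,0,0,-0.5],[0,0,0,0,0,0,-0.45],[0,0,0,0,0,0,-0.4],[0,0,0,0,0,0,-0.35],[0,0,0,0,0,0,-0.3],[0,0,0,0,0,0,-0.2],[0,0,0,0,0,0,0],[0,0,0,0,0,0,0],[0,0,0,0,0,0,0]]]' 30
python3 -m inch '[[[0,0,-0.005,0,0,0,0],[0,0,-0.015,0,0,0,0],[0,0,-0.03,0,0,0,0],[0,0,-0.05,0,0,0,0],[0,0,-0.07,0,0,0,0],[0,0,-0.09,0,0,0,0],[0,0,-0.11,0,0,0,0],[0,0,-0.13,0,0,0,0],[0,0,-0.14,0,0,0,0],[0,0,-0.14,0,0,0,0]]]'; python3 go.py .4397 -.039 .155 11.8
```

```text
clock: 29.9
position: [0.5709, 0.3648, 0.018]
ee_rot: [0.083, 0.997, 0.001, -0.0]
ft_force: [0.2, -0.6, 0.1]
grip_width: 1.0
grasp_force: 0.0
at [570.9 364.8  18. ] shift [ 0.0004 -0.0003  0.0015] turn [ 0.001 -0.001  0.002] F [ 0.2 -0.6  0.1] t 29.9
clock: 30.9
position: [0.5709, 0.3649, 0.0182]
ee_rot: [0.083, 0.997, 0.001, -0.0]
ft_force: [0.1, 1.1, 5.4]
grip_width: 0.688
grasp_force: 31.6
clock: 31.9
position: [0.5713, 0.365, 0.1593]
ee_rot: [0.083, 0.997, 0.001, 0.0]
ft_force: [-0.6, 0.2, -1.9]
grip_width: 0.683
grasp_force: 32.7
at [571.3 365.  159.3] shift [ 0.0627 -0.4202  0.0034] turn [ 1.000e-03 -3.000e-03  2.769e+00] F [-0.6  0.2 -1.9] t 31.9
```

```bash
python3 -m inch '[[[0.003,-0.02,0,0,0,-0.04,0],[0.009,-0.06,0,0,0,-0.08,0],[0.015,-0.105,0,0,0,-0.12,0],[0.022,-0.15,0,0,0,-0.16,0],[0.029,-0.195,0,0,0,-0.2,0],[0.036,-0.24,0,0,0,-0.24,0],[0.043,-0.285,0,0,0,-0.28,0],[0.05,-0.33,0,0,0,-0.32,0],[0.056,-0.37,0,0,0,-0.373,0],[0.06,-0.4,0,0,0,-0.373,0]]]'; python3 go.py .4397 -.039 .155 11.8;  python3 -c "
from h import *
print(sensors.get_obs()['joint_pos'].round(2))"
```

```text
clock: 32.9
position: [0.4438, -0.0228, 0.1563]
ee_rot: [-0.103, 0.995, 0.0, -0.001]
ft_force: [0.4, -0.6, -1.0]
grip_width: 0.689
grasp_force: 32.8
at [443.8 -22.8 156.3] shift [ 0.0073 -0.015   0.0013] turn [-4.000e-03 -1.000e-03  3.141e+00] F [ 0.4 -0.6 -1. ] t 32.9
[ 1.3   0.27 -1.45  1.98  0.3   1.15  1.5 ]
```

```bash
python3 -m inch '[[[0.003,-0.007,0,0,0,0,0],[0.006,-0.013,0.001,0,0,0,0],[0.0073,-0.015,0.001,-0.004,-0.001,0,0],[0.0073,-0.015,0.001,-0.004,-0.001,0,0],[0.0073,-0.015,0.001,-0.004,-0.001,0,0],[0.0073,-0.015,0.001,-0.004,-0.001,0,0]]]'; python3 go.py .4397 -.039 .155 11.8
python3 - <<'E'
from h import *
print(sensors.get_obs()['joint_pos'].round(2))
b=imaging.camera("side")
H=held(0,.0072); print(proj("side",H).round(1).tolist())
cv2.imwrite("pics/a2.png",cv2.resize(b[150:230,265:365],(700,560),interpolation=cv2.INTER_CUBIC))
E
```

```text
clock: 33.5
position: [0.4414, -0.0352, 0.1563]
ee_rot: [-0.104, 0.995, 0.003, -0.0]
ft_force: [0.2, -0.9, -1.5]
grip_width: 0.688
grasp_force: 32.9
at [441.4 -35.2 156.3] shift [ 0.0024 -0.0034  0.0013] turn [-1.00e-03  9.00e-03 -3.14e+00] F [ 0.2 -0.9 -1.5] t 33.5
[ 1.34  0.26 -1.45  1.98  0.28  1.14  1.55]
[[291.8, 178.0], [291.7, 189.6], [329.5, 178.0], [330.5, 189.7]]
```

View pics/a2.png

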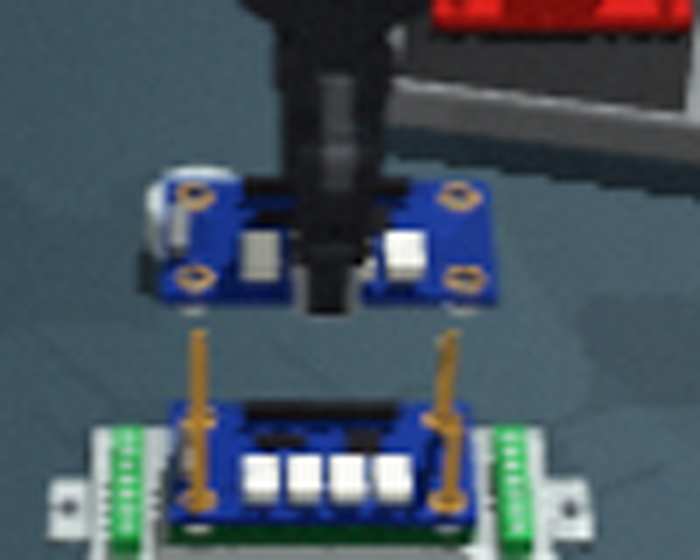

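The first blue board lies flat on the green one. The held board is fine, but joint 3 sits near its range limit (-1.45), so I turn the tool a half turn up here.

```bash
python3 -m inch '[[[0,0,0,0,0,0.1,0],[0,0,0,0,0,0.24,0],[0,0,0,0,0,0.38,0],[0,0,0,0,0,0.52,0],[0,0,0,0,0,0.66,0],[0,0,0,0,0,0.8,0],[0,0,0,0,0,0.94,0],[0,0,0,0,0,1.08,0],[0,0,0,0,0,1.22,0],[0,0,0,0,0,1.36,0]]]'; python3 -c "
from h import *
print(sensors.get_obs()['joint_pos'].round(2))"
python3 -m inch '[[[0,0,0,0,0,0.14,0],[0,0,0,0,0,0.28,0],[0,0,0,0,0,0.42,0],[0,0,0,0,0,0.56,0],[0,0,0,0,0,0.7,0],[0,0,0,0,0,0.84,0],[0,0,0,0,0,0.98,0],[0,0,0,0,0,1.12,0],[0,0,0,0,0,1.26,0],[0,0,0,0,0,1.4,0]]]'; python3 -c "
from h import *
print(sensors.get_obs()['joint_pos'].round(2))"; python3 go.py .4397 -.039 .155 11.8
```

```text
clock: 34.55
position: [0.4413, -0.0357, 0.1563]
ee_rot: [0.547, 0.837, 0.002, -0.002]
ft_force: [-0.4, 0.2, -1.7]
grip_width: 0.685
grasp_force: 32.9
[ 1.14  0.13 -1.2   1.99  0.13  1.11  0.31]
clock: 35.55
position: [0.4413, -0.0356, 0.1563]
ee_rot: [0.958, 0.287, 0.0, -0.003]
ft_force: [-0.4, -0.7, -0.9]
grip_width: 0.683
grasp_force: 32.9
[ 1.01  0.1  -1.05  1.99  0.09  1.1  -1.06]
at [441.3 -35.6 156.3] shift [-0.0032  0.0019  0.0012] turn [-0.005 -0.001  0.377] F [-0.4 -0.7 -0.9] t 35.5
```

```bash
python3 -m inch '[[[-0.003,0.002,0,-0.005,-0.001,0.14,0],[-0.003,0.002,0,-0.005,-0.001,0.28,0],[-0.003,0.002,0,-0.005,-0.001,0.377,0],[-0.003,0.002,0,-0.005,-0.001,0.377,0],[-0.003,0.002,0,-0.005,-0.001,0.377,0]]]'; python3 go.py .4383 -.0392 .155 11.8
python3 - <<'E'
from h import *
b=imaging.camera("side")
H=held(0,.0072); P=proj("side",H); print(P.round(1).tolist())
# gold ring centroids near predictions
hsv=cv2.cvtColor(b,cv2.COLOR_BGR2HSV); g=cv2.inRange(hsv,(8,50,70),(30,255,255))
for u,v in P:
    x0,y0=int(round(u))-5,int(round(v))-5; yy,xx=np.nonzero(g[y0:y0+10,x0:x0+11]); print(len(xx),(xx.mean()+x0-u).round(2),(yy.mean()+y0-v).round(2)) if len(xx) else print(0)
E
```

```text
clock: 36.05
position: [0.4399, -0.0392, 0.1562]
ee_rot: [0.994, 0.107, 0.0, 0.0]
ft_force: [-1.2, -0.4, -0.9]
grip_width: 0.689
grasp_force: 32.9
at [439.9 -39.2 156.2] shift [-0.0016 -0.0003  0.0012] turn [ 0.    -0.     0.009] F [-1.2 -0.4 -0.9] t 36.0
[[331.4, 188.6], [330.3, 176.9], [292.8, 188.7], [292.7, 177.1]]
11 -0.54 -0.25
8 -0.81 -0.2
9 -0.64 -0.3
8 -1.42 -0.22
```

```bash
python3 -m inch '[[[-0.0016,-0.0003,0.01,0,0,0.009,0],[-0.0016,-0.0003,0.025,0,0,0.009,0],[-0.0016,-0.0003,0.04,0,0,0.009,0],[-0.0016,-0.0003,0.05,0,0,0.009,0],[-0.0016,-0.0003,0.055,0,0,0.009,0],[-0.0016,-0.0003,0.058,0,0,0.009,0],[-0.0016,-0.0003,0.061,0,0,0.009,0],[-0.0016,-0.0003,0.064,0,0,0.009,0],[-0.0016,-0.0003,0.068,0,0,0.009,0],[-0.0016,-0.0003,0.068,0,0,0.009,0]]]'; python3 go.py .4382 -.0392 .0481 11.8
```

```text
clock: 37.1
position: [0.438, -0.0396, 0.088]
ee_rot: [0.995, 0.101, -0.0, 0.0]
ft_force: [-0.6, 0.5, -1.3]
grip_width: 0.687
grasp_force: 32.8
at [438.  -39.6  88. ] shift [ 0.0003 -0.0004  0.0399] turn [ 0.     0.    -0.004] F [-0.6  0.5 -1.3] t 37.1
```

```bash
python3 -m inch '[[[0.0003,-0.0004,0.008,0,0,-0.004,0],[0.0003,-0.0004,0.016,0,0,-0.004,0],[0.0003,-0.0004,0.024,0,0,-0.004,0],[0.0003,-0.0004,0.03,0,0,-0.004,0],[0.0003,-0.0004,0.034,0,0,-0.004,0],[0.0003,-0.0004,0.037,0,0,-0.004,0],[0.0003,-0.0004,0.0385,0,0,-0.004,0],[0.0003,-0.0004,0.039,0,0,-0.004,0],[0.0003,-0.0004,0.039,0,0,-0.004,0]]]'; python3 -m inch '[[[0,0,0.0005,0,0,0,0],[0,0,0.001,0,0,0,0],[0,0,0.001,0,0,0,0]]]';python3 -m inch '[[[0,0,0.0003,0,0,0,0],[0,0,0.0005,0,0,0,0],[0,0,0.0005,0,0,0,0]]]'
```

```text
clock: 38.0
position: [0.4385, -0.0392, 0.0494]
ee_rot: [0.995, 0.103, 0.0, 0.0]
ft_force: [-0.1, -0.1, -1.9]
grip_width: 0.687
grasp_force: 32.9
clock: 38.3
position: [0.4385, -0.0392, 0.0483]
ee_rot: [0.995, 0.103, 0.0, 0.0]
ft_force: [-0.1, -0.2, -2.3]
grip_width: 0.691
grasp_force: 32.9
clock: 38.6
position: [0.4385, -0.0392, 0.048]
ee_rot: [0.995, 0.103, 0.0, 0.0]
ft_force: [-1.4, 0.5, 5.5]
grip_width: 0.689
grasp_force: 33.3
```

```bash
python3 -m inch '[[[0,0,0,0,0,0,-0.5],[0,0,0,0,0,0,-0.6],[0,0,0,0,0,0,-0.8],[0,0,0,0,0,0,-1],[0,0,0,0,0,0,-1],[0,0,-0.02,0,0,0,-1],[0,0,-0.05,0,0,0,-1],[0,0,-0.09,0,0,0,-1],[0,0,-0.12,0,0,0,-1],[0,0,-0.14,0,0,0,-1]]]'
python3 - <<'E'
from h import *
o=sensors.get_obs(); R=Ro.from_quat(o["ee_rot"]); im=imaging.camera("top"); s=imaging.camera("side")
print(o["joint_pos"].round(2)); c=blob("top",im,"white",(195,263),.011)[0]; print(c)
print("blue left",[cv2.contourArea(q) for q in cv2.findContours(mask(im,"blue"),0,1)[0] if cv2.contourArea(q)>60])
# cover holes (dark) in both views
for cam,img in(("top",im),("side",s)):
    a=np.radians(c[4]); H=[[c[0]/1e3+np.cos(a)*p-np.sin(a)*q,c[1]/1e3+np.sin(a)*p+np.cos(a)*q,.011] for p in(-.047,.047) for q in(-.021,.021)]
    g=cv2.cvtColor(img,cv2.COLOR_BGR2GRAY).astype(float); B=[]
    for u,v in proj(cam,H):
        x0,y0=int(round(u))-3,int(round(v))-3; w=np.clip(150-g[y0:y0+7,x0:x0+7],0,None); yy,xx=np.mgrid[0:7,0:7]; B.append([(w*xx).sum()/w.sum()+x0,(w*yy).sum()/w.sum()+y0])
    X=back(cam,B,.011); d=X[2:].mean(0)-X[:2].mean(0); print(cam,X.mean(0).round(4),np.degrees(np.arctan2(d[1],d[0])).round(1),np.linalg.norm(d).round(4))
print("shift",R.inv().apply(np.array([.397,.222,.15])-o["position"]).round(4),"yaw now",np.degrees(np.arctan2(R.as_matrix()[1,0],R.as_matrix()[0,0])).round(1))
E
```

```text
clock: 39.6
position: [0.4391, -0.039, 0.19]
ee_rot: [0.995, 0.103, 0.001, 0.001]
ft_force: [-1.0, -0.3, -0.0]
grip_width: 0.998
grasp_force: 0.0
[ 1.03  0.02 -1.04  1.96  0.02  1.17 -1.38]
[398.  221.5 115.4  60.3   2.3]
blue left [1202.0, 100.5, 188.5, 255.0, 2474.5]
top [0.3984 0.2217 0.011 ] 2.8 0.0941
side [0.3983 0.2217 0.011 ] 3.3 0.0945
shift [ 0.0122 -0.2641  0.0395] yaw now 11.8
```

The cover is at (0.398, 0.222), yaw 2.8 deg, and both cameras agree.

```bash
python3 -m inch '[[[0.001,-0.03,0,0,0,0.02,-1],[0.003,-0.07,0,0,0,0.04,-1],[0.005,-0.11,0,0,0,0.06,-1],[0.007,-0.15,0,0,0,0.08,-1],[0.009,-0.19,0.01,0,0,0.1,-1],[0.012,-0.23,0.02,0,0,0.13,-1],[0.0136,-0.264,0.04,0,0,0.159,-1],[0.0136,-0.264,0.06,0,0,0.159,-1],[0.0136,-0.264,0.06,0,0,0.159,-1],[0.0136,-0.264,0.06,0,0,0.159,-1]]]'
cat > go2.py <<'E'
import sys; from h import *
# as go.py, but yaw is taken as the nearest half turn to the present
x,y,z,yaw=map(float,sys.argv[1:5]); o=sensors.get_obs(); R=Ro.from_quat(o["ee_rot"]); p=o["position"]; M=R.as_matrix()
now=np.degrees(np.arctan2(M[1,0],M[0,0])); yw=np.radians(now+(yaw-now+90)%180-90)
T=Ro.from_matrix(np.array([[np.cos(yw),np.sin(yw),0],[np.sin(yw),-np.cos(yw),0],[0,0,-1]]))
print("at",np.round(p*1000,1),"shift",np.round(R.inv().apply(np.array([x,y,z])-p),4),"turn",np.round((R.inv()*T).as_rotvec(),3),"q",o["joint_pos"].round(2))
E
python3 go2.py .3984 .2217 .0165 2.8
```

```text
clock: 40.7
position: [0.3974, 0.2218, 0.1275]
ee_rot: [1.0, 0.024, -0.001, 0.0]
ft_force: [-0.1, 0.1, 1.1]
grip_width: 1.002
grasp_force: 0.0
at [397.4 221.8 127.5] shift [1.10e-03 1.00e-04 1.11e-01] turn [ 0.     0.001 -0.002] q [ 0.54  0.27 -1.24  1.99  0.29  1.08 -2.36]
```

```bash
python3 -m inch '[[[0.001,0,0.02,0,0,-0.002,-1],[0.001,0,0.05,0,0,-0.002,-1],[0.001,0,0.075,0,0,-0.002,-1],[0.001,0,0.092,0,0,-0.002,-1],[0.001,0,0.102,0,0,-0.002,-1],[0.001,0,0.108,0,0,-0.002,-1],[0.001,0,0.11,0,0,-0.002,-1],[0.001,0,0.11,0,0,-0.002,-1]]]'; python3 go2.py .3984 .2217 .0165 2.8
```

```text
clock: 41.5
position: [0.3994, 0.2221, 0.0184]
ee_rot: [1.0, 0.024, 0.001, 0.0]
ft_force: [0.8, 0.2, 0.4]
grip_width: 0.995
grasp_force: 0.0
at [399.4 222.1  18.4] shift [-0.001   0.0003  0.0019] turn [ 0.    -0.001 -0.001] q [ 0.33  0.46 -1.05  2.07  0.52  0.89 -2.53]
```

```bash
python3 -m inch '[[[-0.001,0,0.001,0,0,0,-0.6],[-0.001,0,0.0015,0,0,0,-0.5],[-0.001,0,0.0015,0,0,0,-0.45],[-0.001,0,0.0015,0,0,0,-0.4],[-0.001,0,0.0015,0,0,0,-0.35],[-0.001,0,0.0015,0,0,0,-0.3],[-0.001,0,0.0015,0,0,0,-0.2],[-0.001,0,0.0015,0,0,0,0],[-0.001,0,0.0015,0,0,0,0],[-0.001,0,0.0015,0,0,0,0]]]' 30
python3 -m inch '[[[0,0,-0.005,0,0,0,0],[0,0,-0.015,0,0,0,0],[0,0,-0.03,0,0,0,0],[0,0,-0.05,0,0,0,0],[0,0,-0.07,0,0,0,0],[0,0,-0.09,0,0,0,0],[0,0,-0.11,0,0,0,0],[0,0,-0.13,0,0,0,0],[0,0,-0.14,0,0,0,0],[0,0,-0.14,0,0,0,0]]]'; python3 go2.py .4397 -.039 .155 11.8
```

```text
clock: 42.5
position: [0.3981, 0.2225, 0.0169]
ee_rot: [1.0, 0.025, 0.0, -0.0]
ft_force: [-2.6, 0.1, 10.1]
grip_width: 0.691
grasp_force: 30.1
clock: 43.5
position: [0.3984, 0.2221, 0.1573]
ee_rot: [1.0, 0.024, 0.001, 0.0]
ft_force: [0.1, 0.4, -2.3]
grip_width: 0.686
grasp_force: 32.9
at [398.4 222.1 157.3] shift [0.0287 0.2628 0.0025] turn [ 0.001 -0.002 -0.158] q [ 0.58  0.21 -1.26  1.96  0.22  1.13 -2.3 ]
```

```bash
python3 -m inch '[[[0.002,0.02,0,0,0,-0.02,0],[0.006,0.05,0,0,0,-0.04,0],[0.01,0.085,0,0,0,-0.06,0],[0.014,0.12,0,0,0,-0.08,0],[0.018,0.155,0,0,0,-0.1,0],[0.022,0.19,0,0,0,-0.12,0],[0.025,0.22,0,0,0,-0.14,0],[0.028,0.245,0,0,0,-0.158,0],[0.0287,0.2628,0,0,0,-0.158,0],[0.0287,0.2628,0,0,0,-0.158,0]]]'; python3 -m inch '[[[0,0,0,0,0,0,0],[0,0,0,0,0,0,0]]]'; python3 go2.py .4397 -.039 .155 11.8
python3 - <<'E'
from h import *
b=imaging.camera("side")
H=held(0,.006); P=proj("side",H); print(P.round(1).tolist())
g=cv2.cvtColor(b,cv2.COLOR_BGR2GRAY).astype(float)
for u,v in P:
    x0,y0=int(round(u))-3,int(round(v))-2; p=g[y0:y0+5,x0:x0+7]; w=np.clip(np.median(p)-25-p,0,None); yy,xx=np.mgrid[0:5,0:7]; print(((w*xx).sum()/w.sum()+x0-u).round(2),((w*yy).sum()/w.sum()+y0-v).round(2))
cv2.imwrite("pics/c2.png",cv2.resize(b[150:230,265:365],(700,560),interpolation=cv2.INTER_CUBIC))
E
```

```text
clock: 44.5
position: [0.4386, -0.0415, 0.1552]
ee_rot: [0.995, 0.101, -0.001, -0.0]
ft_force: [-0.8, -0.3, -1.5]
grip_width: 0.688
grasp_force: 33.0
clock: 44.7
position: [0.439, -0.038, 0.1559]
ee_rot: [0.995, 0.104, -0.0, -0.0]
ft_force: [0.1, 0.3, -1.4]
grip_width: 0.686
grasp_force: 33.0
at [439.  -38.  155.9] shift [0.0005 0.0011 0.0009] turn [-0.     0.     0.002] q [ 1.11  0.11 -1.16  1.99  0.11  1.11 -1.45]
[[331.7, 188.8], [330.6, 177.1], [292.9, 188.8], [292.9, 177.1]]
0.08 -0.13
-0.0 -0.14
-0.12 -0.12
-0.17 -0.13
```

View pics/c2.png

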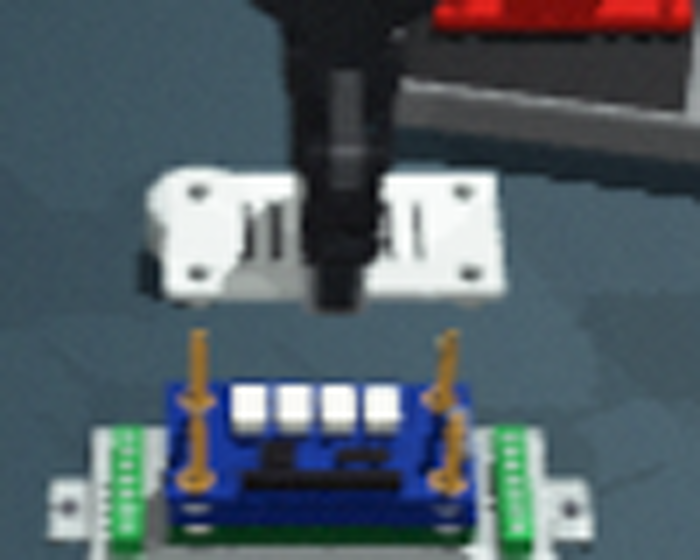

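Both blue boards lie flat, and the cover's holes match the prediction within 0.2 px. I lower the cover.

```bash
python3 -m inch '[[[0.0006,0.001,0.01,0,0,0.002,0],[0.0006,0.001,0.025,0,0,0.002,0],[0.0006,0.001,0.04,0,0,0.002,0],[0.0006,0.001,0.05,0,0,0.002,0],[0.0006,0.001,0.056,0,0,0.002,0],[0.0006,0.001,0.059,0,0,0.002,0],[0.0006,0.001,0.062,0,0,0.002,0],[0.0006,0.001,0.065,0,0,0.002,0],[0.0006,0.001,0.069,0,0,0.002,0],[0.0006,0.001,0.069,0,0,0.002,0]]]'; python3 go2.py .4397 -.039 .0579 11.8
```

```text
clock: 45.75
position: [0.4399, -0.04, 0.087]
ee_rot: [0.995, 0.102, -0.0, 0.0]
ft_force: [-0.0, 0.2, -0.9]
grip_width: 0.689
grasp_force: 33.0
at [439.9 -40.   87. ] shift [ 0.     -0.001   0.0291] turn [ 0.     0.    -0.001] q [ 1.01  0.26 -1.1   2.06  0.28  0.98 -1.59]
```

```bash
python3 -m inch '[[[0,-0.0005,0.007,0,0,0,0],[0,-0.0008,0.014,0,0,0,0],[0,-0.0008,0.02,0,0,0,0],[0,-0.0008,0.024,0,0,0,0],[0,-0.0008,0.027,0,0,0,0],[0,-0.0008,0.0285,0,0,0,0],[0,-0.0008,0.029,0,0,0,0],[0,-0.0008,0.029,0,0,0,0]]]'; python3 -m inch '[[[0,0,0.0003,0,0,0,0],[0,0,0.0005,0,0,0,0],[0,0,0.0005,0,0,0,0]]]'
```

```text
clock: 46.55
position: [0.4399, -0.039, 0.0583]
ee_rot: [0.995, 0.102, 0.0, 0.0]
ft_force: [0.1, 0.9, -1.5]
grip_width: 0.687
grasp_force: 33.0
clock: 46.85
position: [0.44, -0.0391, 0.0579]
ee_rot: [0.995, 0.102, 0.0, 0.0]
ft_force: [-1.0, 0.9, 1.8]
grip_width: 0.687
grasp_force: 33.2
```

```bash
python3 -m inch '[[[0,0,0.0003,0,0,0,0],[0,0,0.0005,0,0,0,0],[0,0,0.0005,0,0,0,0]]]'; python3 -m inch '[[[0,0,0,0,0,0,-0.5],[0,0,0,0,0,0,-0.6],[0,0,0,0,0,0,-0.8],[0,0,0,0,0,0,-1],[0,0,0,0,0,0,-1],[0,0,-0.02,0,0,0,-1],[0,0,-0.05,0,0,0,-1],[0,0,-0.09,0,0,0,-1],[0,0,-0.12,0,0,0,-1],[0,0,-0.14,0,0,0,-1]]]'
python3 - <<'E'
from h import *
b=imaging.camera("side"); t=imaging.camera("top")
cv2.imwrite("pics/end.png",np.hstack([cv2.resize(b[90:270,240:400],(400,450),interpolation=cv2.INTER_CUBIC),cv2.resize(t[80:320,100:470],(400,450))]))
E
```

```text
clock: 47.15
position: [0.4401, -0.0391, 0.0578]
ee_rot: [0.995, 0.102, 0.0, 0.0]
ft_force: [-3.8, 1.2, 9.5]
grip_width: 0.687
grasp_force: 33.9
clock: 48.15
position: [0.4405, -0.0389, 0.1993]
ee_rot: [0.995, 0.102, 0.001, 0.001]
ft_force: [0.6, -0.8, 0.3]
grip_width: 1.0
grasp_force: 0.0
```

View pics/end.png

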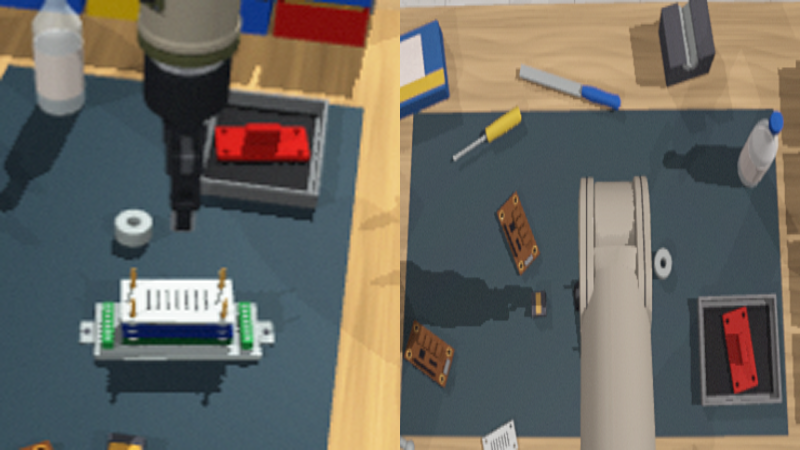

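The side view shows the stack flat, with all four posts through the cover. The red plate lies flat in the tray, no blue board is left on the bench, and the bystanders have not moved. I hand in.

```bash
python3 -c "
from workcell import order
print(order.hand_in())"
```

```text
the job is handed in; nothing more can be done
None
```

The job is handed in at about 48 s on the robot's clock: the transit plate lies in the tray, and the power board, both blue boards found on the bench and the full-size cover sit flat on the posts in that order.

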